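Stroke test of the reusable syringes

ROBOT

A 7-joint arm with a two-finger parallel gripper is mounted at the origin on the work surface. World frame = base frame: x ahead of the robot, y to its left, z up, the work surface at z = 0. Lengths are in mm, angles in rad, forces in N, time in s.
With the tool pointing down it reaches from about 400 to 850 mm from the base axis. Payload 4.5 kg.
Tool frame: the origin (TCP) lies between the finger pads; the fingertips stand 19 mm ahead of it and the grasp point (between the pads) is the TCP; z points along the fingers, y is the line along which they close (so a half turn about z gives the same grasp; the last joint's range is limited). The gripper opens to 88 mm and grips with 3 to 60 N. Pads are 18 mm wide; open, the fingers measure 123 mm over their backs; the gripper's body (75 mm by 187 mm) begins 45 mm behind the grasp point.
Start: joints at [-1.191, 0.689, -0.195, 1.565, 0.157, 0.902, -0.215], TCP at [211.825, 588.032, 257.743] pointing down, gripper open.
Joint ranges: [-3.01, 3.01], [-0.46, 2.08], [-1.47, 1.51], [0.13, 2.56], [-1, 4.14], [0.04, 2.09], [-2.66, 2.66]. Speed limits (rad/s): [2.57, 2.57, 3.14, 3.14, 3.14, 3.14, 3.14].

INTERFACE

Orientations are given as [roll, pitch, yaw] about the fixed x, y, z axes, in that order (R = Rz(yaw) Ry(pitch) Rx(roll)).
In Python, from station import bot gives the robot as it stands.
- The arm moves only by the shell command python3 -m handwheel 'ROWS' [OPENING]. ROWS is JSON, a list that holds one entry, the list of rows, each a list of 6 numbers: the shift along the tool's x, y, z in cm, then the turn, a rotation vector about the tool's x, y, z in degrees. In form: [[[dx, dy, dz, wx, wy, wz], ...]]. A call has exactly 10 rows; each row is the pose to reach, as a shift and turn from the pose commanded when the call began, along the tool's axes at that moment; what a row does not reach only later rows make up. A row lasts 1/10 s, in which the tool goes at most 50 mm and 8.59 degrees, less where a joint would pass 70% of its speed; a pose out of reach is approached as far as the arm can. A call with a gripper value outside its range is refused whole. OPENING is the finger opening in cm, from 0 to 8.81, set as the call begins (- or left out, the last holds). The fingers move at their own pace and stop on an object; the grip force is fixed at half the most. Time passes only in rows, so rows that repeat a pose let the fingers close, or fill a call up. It gives the time, the measured TCP pose, the force, the opening and the grip force at its end, in the units of the state.
- bot.get_obs(): the state, without advancing time (a new reading comes with each control period).
- bot.camera(name): name is "side" or "top"; returns a dict with "pixels" (420x560x3 uint8, red, green, blue), "fov_y" (degrees; the focal length in pixels is half the picture's height over the tangent of half this angle, whatever the lens; pixels are square), "cx", "cy" (the principal point, pixels), "cam_to_world" (4x4, takes a point from camera to world coordinates). Camera axes: x right, y down, z forward; pixel columns grow to the right and rows downward; lengths in mm; the calibration is good to about 2 mm. A picture is of the moment at which its call begins. There is no depth.
- bot.close_job(): hands the job in; it is judged then, once.
The state is a dict: "time_s": time; "joint_pos": joint angles; "dq": joint speeds; "joint_efforts": joint torques, N m; "tcp_pos": TCP position; "tcp_rot": TCP orientation; "force": force on the tool from outside, world axes, zero at the start; "wrist_torque": the same for the moment, N m; "opening": opening from 0.0 (shut) to 1.0 (fully open); "gripper_force": force on a finger pad.
Only numpy, scipy, OpenCV 4.12 (cv2) and the standard library are available. Lean on these libraries where they do the work, as an engineer would, in place of code of your own. Each camera call takes 0.05 s, during which the arm holds its last target. There are 200 camera calls.

TASK

Stroke-test the three reusable steel syringes in the slanted stand before the operation: push the thumb knob of every one along its slant. A sound one must go fully home and stay in the stand; the one whose resistance climbs past about 10 N before its knob is home is blocked, so stop there and never force it, lift that syringe out and lower it nozzle-down, without dropping it, to the bottom of the tall steel jar. Leave the jar standing in its place, and the bowl, bottle and instrument tray where they are.

Things in the scene. Friction and masses are not known exactly. Their poses are not given: they have to be found in the camera images.
- syringe_a: One of three loose syringes alike to the eye (glass barrel in a steel frame, 0.19 kg); one of them is blocked. Origin on its axis at the barrel's lower end; z runs from nozzle to knob. Along z (mm): nozzle -16 to 0; barrel dia 28, 0 to 80; finger bar 66 long along x, 13 wide, 76 to 81; round screw cap dia 35, 80 to 98; then a rod dia 8 with a black thumb knob dia 30, 7 thick.
- cap_a (a point): Centre of syringe_a's screw cap, 89 mm up its axis from the origin: a good grip, closing along the syringe's y (square to the finger bar). The drawn-out knob's top is 57 mm beyond this point.
- knob_a (a point): Centre of the top of syringe_a's thumb knob, on the axis: 146 mm from its origin when drawn out, 110 mm when home.
- plunger_a (a joint): Plunger travel of syringe_a, m: 0 drawn out (starts within 0.003), 0.036 fully home at a stop; it cannot come further out. A sound plunger slides with a steady 3 to 4 N and stays where left; in the blocked syringe trapped air adds 1 N per mm of travel and pushes the knob back nearly to the start when let go.
- nozzle_a (a point): Tip of syringe_a's nozzle, on the axis 16 mm below its origin.
- syringe_b: One of three loose syringes alike to the eye (glass barrel in a steel frame, 0.19 kg); one of them is blocked. Origin on its axis at the barrel's lower end; z runs from nozzle to knob. Along z (mm): nozzle -16 to 0; barrel dia 28, 0 to 80; finger bar 66 long along x, 13 wide, 76 to 81; round screw cap dia 35, 80 to 98; then a rod dia 8 with a black thumb knob dia 30, 7 thick.
- cap_b (a point): Centre of syringe_b's screw cap, 89 mm up its axis from the origin: a good grip, closing along the syringe's y (square to the finger bar). The drawn-out knob's top is 57 mm beyond this point.
- knob_b (a point): Centre of the top of syringe_b's thumb knob, on the axis: 146 mm from its origin when drawn out, 110 mm when home.
- plunger_b (a joint): Plunger travel of syringe_b, m: 0 drawn out (starts within 0.003), 0.036 fully home at a stop; it cannot come further out. A sound plunger slides with a steady 3 to 4 N and stays where left; in the blocked syringe trapped air adds 1 N per mm of travel and pushes the knob back nearly to the start when let go.
- nozzle_b (a point): Tip of syringe_b's nozzle, on the axis 16 mm below its origin.
- syringe_c: One of three loose syringes alike to the eye (glass barrel in a steel frame, 0.19 kg); one of them is blocked. Origin on its axis at the barrel's lower end; z runs from nozzle to knob. Along z (mm): nozzle -16 to 0; barrel dia 28, 0 to 80; finger bar 66 long along x, 13 wide, 76 to 81; round screw cap dia 35, 80 to 98; then a rod dia 8 with a black thumb knob dia 30, 7 thick.
- cap_c (a point): Centre of syringe_c's screw cap, 89 mm up its axis from the origin: a good grip, closing along the syringe's y (square to the finger bar). The drawn-out knob's top is 57 mm beyond this point.
- knob_c (a point): Centre of the top of syringe_c's thumb knob, on the axis: 146 mm from its origin when drawn out, 110 mm when home.
- plunger_c (a joint): Plunger travel of syringe_c, m: 0 drawn out (starts within 0.003), 0.036 fully home at a stop; it cannot come further out. A sound plunger slides with a steady 3 to 4 N and stays where left; in the blocked syringe trapped air adds 1 N per mm of travel and pushes the knob back nearly to the start when let go.
- nozzle_c (a point): Tip of syringe_c's nozzle, on the axis 16 mm below its origin.
- stand: Fixed slanted white stand, foot 150 (x) by 276 (y) mm, 100 mm high. Origin on the table under it; z up. Three places side by side at y = -84, 0, 84 mm: the barrel's end sits on a plate at x 45, z 40 mm and passes a plate with 31 mm holes 50 mm further up. Syringes lean 30 degrees from vertical to the stand's -x, knobs up and roughly towards the robot; they come out along their axis by 70 mm.
- jar: Empty open round steel jar, loose, 0.7 kg: 100 mm outside (105 at the rim), 94 mm inside diameter, 95 mm high, floor 5 mm thick. Origin: centre of its underside; z up. A syringe let go in it leans against the wall.
- gallipot: Bystander: small loose steel bowl, 76 mm diameter, 36 mm high; origin at the centre of its underside.
- vial: Bystander: loose amber bottle with metal cap, 48 mm diameter, 100 mm high; origin at the centre of its underside.
- tray: Bystander: low steel tray with instruments, 100 by 220 by 18 mm; origin at the centre of its underside.
There are look-alikes about, which are no part of the job. Leave any green or red look-alike of the syringe_a alone.

How it is judged (in metres and radians):
On the way, in this order (a step that is already met when the one before it is completed fails the run):
1. a syringe in the stand has shown rising resistance: pressed with over 7 N while its plunger is between 5 and 25 mm of its travel (((value of joint plunger_a between 0.005 and 0.025 m and contact force between the fingers and syringe_a above 7 N and distance of syringe_a from where it was at the start of the episode below 0.012 m) or (value of joint plunger_b between 0.005 and 0.025 m and contact force between the fingers and syringe_b above 7 N and distance of syringe_b from where it was at the start of the episode below 0.012 m) or (value of joint plunger_c between 0.005 and 0.025 m and contact force between the fingers and syringe_c above 7 N and distance of syringe_c from where it was at the start of the episode below 0.012 m))), for 0.05 s.
2. a syringe, still held, has been lowered nozzle-down into the jar until the nozzle tip is less than 20 mm above the jar's floor (((horizontal distance between nozzle_a and jar below 0.047 m and z of nozzle_a in the frame of jar below 0.025 m and contact force between the fingers and syringe_a above 0.5 N) or (horizontal distance between nozzle_b and jar below 0.047 m and z of nozzle_b in the frame of jar below 0.025 m and contact force between the fingers and syringe_b above 0.5 N) or (horizontal distance between nozzle_c and jar below 0.047 m and z of nozzle_c in the frame of jar below 0.025 m and contact force between the fingers and syringe_c above 0.5 N))), for 0.05 s.
At the end, for the whole second after the job is handed in: Both sound syringes stand in their places in the stand (within 12 mm of the start) with plungers within 3 mm of home; the blocked one stands nozzle-down in the jar, tip within 20 mm of its floor, leaning under 40 degrees, at rest; the jar stands upright (within 6 degrees) (((horizontal distance between nozzle_a and jar below 0.047 m and z of nozzle_a in the frame of jar below 0.025 m and angle between syringe_a's own z axis and vertical below 0.7 rad and linear speed of syringe_a below 0.02 m/s and value of joint each of plunger_b, plunger_c above 0.033 m and distance of each of syringe_b, syringe_c from where it was at the start of the episode below 0.012 m) or (horizontal distance between nozzle_b and jar below 0.047 m and z of nozzle_b in the frame of jar below 0.025 m and angle between syringe_b's own z axis and vertical below 0.7 rad and linear speed of syringe_b below 0.02 m/s and value of joint each of plunger_a, plunger_c above 0.033 m and distance of each of syringe_a, syringe_c from where it was at the start of the episode below 0.012 m) or (horizontal distance between nozzle_c and jar below 0.047 m and z of nozzle_c in the frame of jar below 0.025 m and angle between syringe_c's own z axis and vertical below 0.7 rad and linear speed of syringe_c below 0.02 m/s and value of joint each of plunger_a, plunger_b above 0.033 m and distance of each of syringe_a, syringe_b from where it was at the start of the episode below 0.012 m)) and angle between jar's own z axis and vertical below 0.1 rad); the robot touches nothing.
It fails at once if a blocked plunger is forced in deep (past 22 mm, about 25 N), shown by its springing back from there ((value of joint plunger_a between 0.022 and 0.033 m and velocity of joint plunger_a below -0.015 m/s) or (value of joint plunger_b between 0.022 and 0.033 m and velocity of joint plunger_b below -0.015 m/s) or (value of joint plunger_c between 0.022 and 0.033 m and velocity of joint plunger_c below -0.015 m/s)).
It fails at once if the jar is shoved more than 50 mm or knocked over (distance of jar from where it was at the start of the episode above 0.05 m or angle between jar's own z axis and vertical above 0.5 rad).
It fails at once if the bowl is moved more than 30 mm (distance of gallipot from where it was at the start of the episode above 0.03 m).
It fails at once if the bottle is moved more than 30 mm (distance of vial from where it was at the start of the episode above 0.03 m).
It fails at once if the tray is moved more than 30 mm (distance of tray from where it was at the start of the episode above 0.03 m).
It also fails if it takes over 58 s, if anything falls off the work surface, if the arm or the gripper's body presses on something with over 40 N, if the wrist force passes 120 N, or if a joint passes its speed limit or range.

## Working session

There is one attempt and no reset: what is moved stays moved. The work goes in short steps, Python scripts to look and compute and a shell command to move; the robot and the scene stay as the last step left them, time stands still between calls to the robot, and variables do not carry over. Pictures are saved under pics/ and viewed, at most 10 in all, crops included, and the job is handed in when it is done.

```bash
mkdir -p pics; cat > h.py <<'E'
import numpy as np, cv2
from station import bot
from scipy.spatial.transform import Rotation as R
def snap(n,f):
    c=bot.camera(n); cv2.imwrite('pics/'+f,c['pixels'][:,:,::-1]); np.savez('pics/'+f+'.npz',M=c['cam_to_world'],f=210/np.tan(np.radians(c['fov_y']/2)),cx=c['cx'],cy=c['cy']); return c
def ray(f,u,v):
    d=np.load('pics/'+f+'.npz'); M=d['M']; r=M[:3,:3]@np.array([(u-d['cx'])/d['f'],(v-d['cy'])/d['f'],1]); return M[:3,3],r/np.linalg.norm(r)
def atz(f,u,v,z):
    o,r=ray(f,u,v); return o+r*(z-o[2])/r[2]
def proj(f,p):
    d=np.load('pics/'+f+'.npz'); q=np.linalg.inv(d['M'])@np.append(p,1); return d['cx']+d['f']*q[0]/q[2], d['cy']+d['f']*q[1]/q[2]
def tri(a,b):
    (o1,r1),(o2,r2)=a,b; A=np.array([r1,-r2]).T; t=np.linalg.lstsq(A,o2-o1,rcond=None)[0]; p,q=o1+r1*t[0],o2+r2*t[1]; return (p+q)/2,np.linalg.norm(p-q)
E
python3 - <<'E'
from h import *
np.set_printoptions(precision=3,suppress=True)
for n in('top','side'):
    c=snap(n,n+'0.png'); print(n,c['fov_y'],c['cx'],c['cy'],c['cam_to_world'])
print(bot.get_obs())
E
```

```text
top 43.495073279041065 280.3719953342715 204.16141184919374 [[  -0.018   -0.998    0.063  438.613]
 [  -1.       0.017   -0.02   -15.194]
 [   0.019   -0.063   -0.998 1691.862]
 [   0.       0.       0.       1.   ]]
side 54.71229595374309 273.7400647552609 211.65072534895185 [[   0.859   -0.315    0.404  119.669]
 [  -0.512   -0.52     0.684 -746.364]
 [  -0.005   -0.794   -0.608  771.449]
 [   0.       0.       0.       1.   ]]
{'time_s': 0.1, 'joint_pos': array([-1.191,  0.69 , -0.195,  1.566,  0.157,  0.903, -0.215]), 'dq': array([-0.   , -0.003, -0.   , -0.002, -0.001, -0.   ,  0.   ]), 'joint_efforts': array([ -0.003, -52.85 ,  -1.272, -15.384,  -0.053,   0.002,   0.   ]), 'tcp_pos': array([211.704, 587.5  , 256.992]), 'tcp_rot': array([-3.14 ,  0.   ,  2.796]), 'force': array([ 0.897,  0.108, -0.567]), 'wrist_torque': array([0.048, 0.   , 0.   ]), 'gripper_force': 0.0, 'opening': 0.9991464207849058}
```

View pics/top0.png

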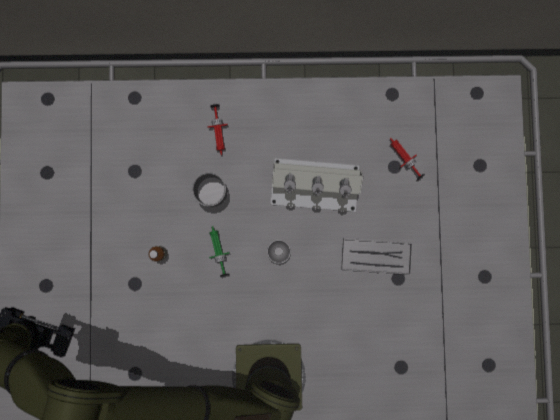

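View pics/side0.png

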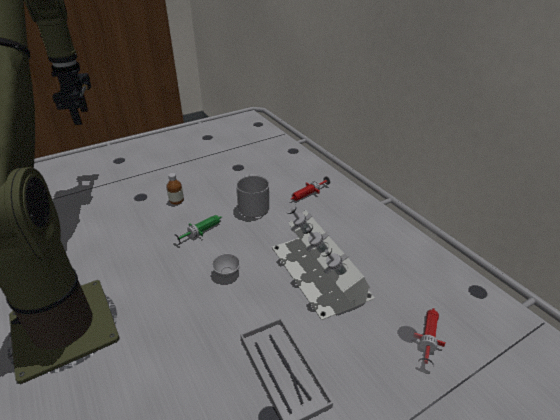

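The top view shows the stand around (316,186), the jar at (211,191), the bowl at (279,252), the bottle at (157,254), the tray at (376,256), and the green and red decoys. I'll zoom in on the stand in both views.

```bash
python3 - <<'E'
import cv2,numpy as np
t=cv2.imread('pics/top0.png')[150:220,260:370]; s=cv2.imread('pics/side0.png')[200:320,265:380]
f=lambda a,k:cv2.convertScaleAbs(cv2.resize(a,None,fx=k,fy=k,interpolation=cv2.INTER_CUBIC),alpha=1.5)
a=f(t,4);b=f(s,3) # 440x280 ; 345x360
o=np.zeros((360,800,3),np.uint8);o[:280,:440]=a;o[:360,450:795]=b
cv2.imwrite('pics/z0.png',o)
E
```

```text
(no output)
```

View pics/z0.png

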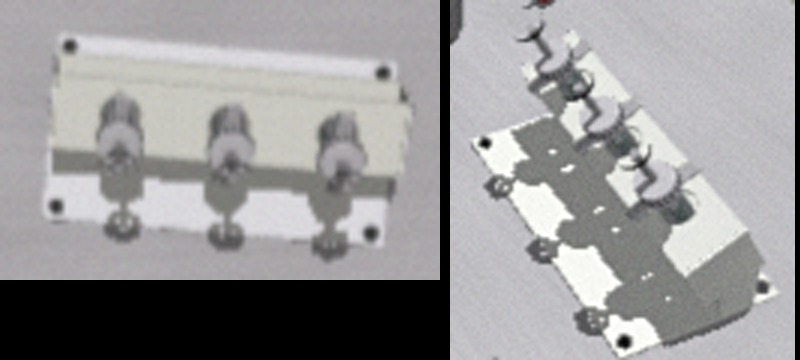

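```bash
python3 - <<'E'
from h import *
np.set_printoptions(precision=1,suppress=True)
T=[(277.25,161.5),(355.75,168),(274,201.5),(352.75,208.25)]
P=np.array([atz('top0.png',u,v,8) for u,v in T]);print(P)
S=[(276.7,247.7),(323,313.7),(369.3,295.7)]
Q=np.array([atz('side0.png',u,v,8) for u,v in S]);print(Q)
# order top: (+x,+y),(+x,-y),(-x,+y),(-x,-y); side: (-x,+y),(-x,-y),(+x,-y)
c=(P.mean(0)+(Q[0]+Q[2])/2)/2
d=(P[0]-P[1]+P[2]-P[3]); d2=Q[0]-Q[1]; print('yaw y-axis',np.degrees(np.arctan2(-d[0],d[1])),np.degrees(np.arctan2(-d2[0],d2[1])), P.mean(0),(Q[0]+Q[2])/2)
th=np.arctan2(-d[0],d[1])
def W(l): l=np.array(l,float); return np.array([c[0]+np.cos(th)*l[0]-np.sin(th)*l[1],c[1]+np.sin(th)*l[0]+np.cos(th)*l[1],l[2]])
for y in(84,0,-84):
  for s in(89,98,146):
    p=W((45-s*.5,y,40+s*.866)); a,b=proj('top0.png',p),proj('side0.png',p)
    print(y,s,p,'topzoom',(a[0]-260)*4,(a[1]-150)*4,'sidezoom',(b[0]-265)*3+450,(b[1]-200)*3)
E
```

```text
[[ 682.7  -41.1    8. ]
 [ 657.6 -294.1    8. ]
 [ 553.7  -28.3    8. ]
 [ 527.7 -280.9    8. ]]
[[ 550.2  -33.1    8. ]
 [ 525.3 -282.7    8. ]
 [ 653.9 -296.9    8. ]]
yaw y-axis -5.766475432747083 -5.713534553714025 [ 605.4 -161.1    8. ] [ 602.1 -165.     8. ]
84 89 [612.7 -79.5 117.1] topzoom 123.63121092956703 116.69266855943522 sidezoom 574.5841953488693 55.55365974344073
84 98 [608.2 -79.1 124.9] topzoom 123.54636817364894 121.50332101855383 sidezoom 570.3802295921155 49.84228041962703
84 146 [584.3 -76.6 166.4] topzoom 123.07878668764329 148.01556712786657 sidezoom 547.0850363384147 18.194143210212502
0 89 [ 604.2 -163.1  117.1] topzoom 234.8207704873539 126.07084531199587 sidezoom 624.2480445073925 113.37455856445632
0 98 [ 599.8 -162.6  124.9] topzoom 235.304945525452 130.92605726850934 sidezoom 620.1001000327246 107.67824149495354
0 146 [ 575.9 -160.2  166.4] topzoom 237.973245595334 157.68324502802102 sidezoom 597.0605338255764 76.03831114843507
-84 89 [ 595.8 -246.7  117.1] topzoom 345.85275396781276 135.43573146145457 sidezoom 680.3661591455142 178.70980509679515
-84 98 [ 591.3 -246.2  124.9] topzoom 346.9043305305115 140.3353714838264 sidezoom 676.3250626038156 173.0811622569384
-84 146 [ 567.4 -243.8  166.4] topzoom 352.69945699099367 167.3367659116468 sidezoom 653.8183439263029 141.7326706716312
```

```bash
cat > ov.py <<'E'
from h import *
import sys
dx,dy,dz=map(float,sys.argv[1:4]); out=sys.argv[4]
c=np.array([603.7,-163,0]); th=np.radians(-5.74); A=np.array([-.5,0,.866]); U=np.array([.866,0,.5]); V=np.array([0,1,0])
def W(l): return np.array([c[0]+np.cos(th)*l[0]-np.sin(th)*l[1],c[1]+np.sin(th)*l[0]+np.cos(th)*l[1],l[2]])
o=np.zeros((600,800,3),np.uint8)
def panel(n,x0,y0,w,h,k,ox):
    im=cv2.imread('pics/'+n)[y0:y0+h,x0:x0+w]; im=cv2.convertScaleAbs(cv2.resize(im,None,fx=k,fy=k,interpolation=cv2.INTER_NEAREST),alpha=1.6)
    for y in(84,0,-84):
        for s,r,col in((98,17.5,(0,0,255)),(146,15,(0,255,0)),(139,15,(0,200,0))):
            pts=[]
            for t in np.linspace(0,6.28,30):
                p=W(np.array([45+dx,y+dy,40+dz])+s*A+r*(np.cos(t)*U+np.sin(t)*V)); u,v=proj(n,p); pts.append([(u+.5-x0)*k,(v+.5-y0)*k])
            cv2.polylines(im,[np.int32(pts)],True,col,1)
    o[:h*k,ox:ox+w*k]=im
panel('top0.png',275,165,80,50,5,0); panel('side0.png',284,200,66,85,6,402)
cv2.imwrite('pics/'+out,o)
E
python3 ov.py -8 0 -3 ov1.png
```

```text
(no output)
```

View pics/ov1.png

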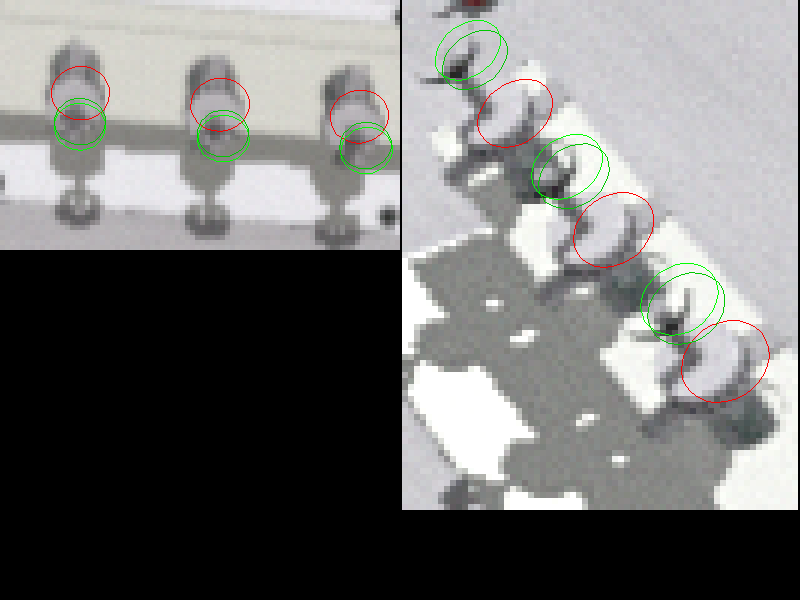

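The overlay is offset: the real caps and knobs sit a few px left in the side view and slightly lower in the top view (cap discs at about (76,97) in the top panel). The finger bars run along the slant, so the grip closes along the stand's y. I'll shift the model and check.

```bash
sed -i 's/INTER_NEAREST/INTER_CUBIC/' ov.py; sed -i "s/panel('top0.png',275,165,80,50,5,0)/panel('top0.png',275,165,80,50,5,0);D=(dx,dy,dz);o2=o.copy()/" ov.py
cat >> ov.py <<'E'
# unmarked side panel below top panel
im=cv2.imread('pics/side0.png')[202:244,286:346]; o[255:255+42*6,0:360]=cv2.convertScaleAbs(cv2.resize(im,None,fx=6,fy=6,interpolation=cv2.INTER_CUBIC),alpha=1.6)
cv2.imwrite('pics/'+out,o)
E
python3 ov.py -13 3 -2 ov2.png
```

```text
(no output)
```

View pics/ov2.png

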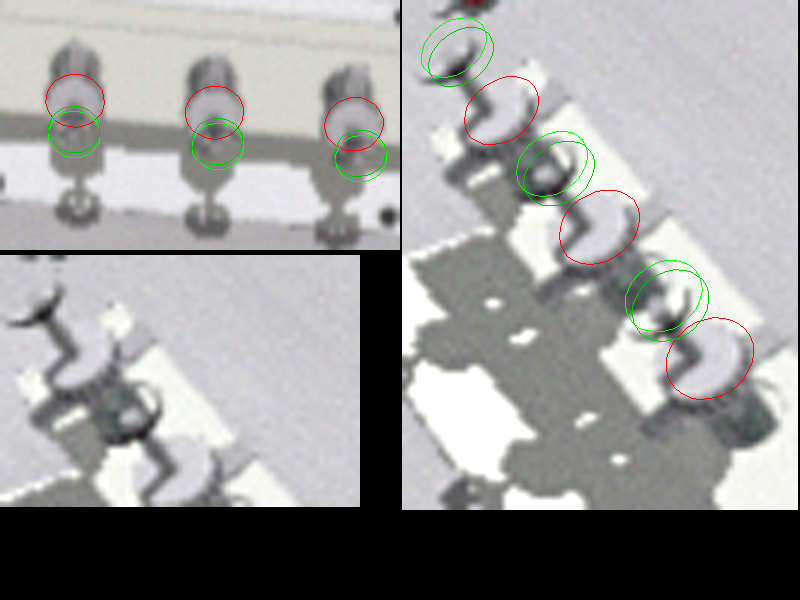

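```bash
cat > plan.py <<'E'
from h import *
import sys
np.set_printoptions(precision=2,suppress=True)
c=np.array([603.7,-163,0]); th=np.radians(-5.74)
Rs=R.from_euler('z',th).as_matrix(); A=Rs@[-.5,0,.866025]
OFF=np.array([-13,3,-2.]) # vision correction, stand axes
def P(y,s): return c+Rs@(np.array([45,y,40])+OFF)+s*A
yv=Rs@[0,1,0]; RT=np.array([np.cross(yv,-A),yv,-A]).T
def go(p,Rm=RT):
    o=bot.get_obs(); R0=R.from_euler('xyz',o['tcp_rot']).as_matrix()
    print('t',o['time_s'],'tcp',o['tcp_pos'],'->',np.array(p),'shift cm',R0.T@(np.array(p)-o['tcp_pos'])/10,'turn deg',np.degrees(R.from_matrix(R0.T@Rm).as_rotvec()),'F',o['force'],'F.axial',o['force']@A)
E
python3 - <<'E'
from plan import *
go(P(84,190)); print(RT)
j=atz('top0.png',211,191,0);print('jar',j, [atz('top0.png',u,v,95) for u,v in((194,191),(229,191),(211,174),(211,209))],[atz('side0.png',u,v,95) for u,v in((237,185),(269,185),(253,179),(253,192))])
E
```

```text
t 0.1 tcp [211.7  587.5  256.99] -> [549.72 -70.14 202.54] shift cm [-54.09 -50.41   5.53] turn deg [ -3.77 -29.85 -13.72] F [ 0.9   0.11 -0.57] F.axial -0.9316480889892358
[[-0.86  0.1   0.5 ]
 [ 0.09  0.99 -0.05]
 [-0.5   0.   -0.87]]
jar [591.52 173.71   0.  ] [array([583.78, 214.58,  95.  ]), array([582.03, 108.53,  95.  ]), array([634.85, 162.59,  95.  ]), array([528.18, 163.64,  95.  ])] [array([542.78, 184.82,  95.  ]), array([624.91, 134.94,  95.  ]), array([599.68, 189.  ,  95.  ]), array([566.23, 127.4 ,  95.  ])]
```

```bash
python3 -m handwheel '[[[-5,-4.5,0,0,-3,-1.5],[-10,-9,0,0,-6,-3],[-15,-13.5,0,-1,-9,-5],[-20,-18,0,-1,-12,-6],[-25,-22.5,0,-2,-15,-8],[-30,-27,1,-2,-18,-9],[-35,-32,2,-3,-22,-11],[-40,-37,3,-3,-25,-12],[-45,-42,4,-4,-28,-13],[-50,-46.5,5,-3.8,-29.8,-13.7]]]' 0
python3 -c "
from plan import *
go(P(84,190))"
```

```text
time_s: 1.1
tcp_pos: [402.6, 204.8, 237.7]
tcp_rot: [-3.089, 0.455, 3.019]
force: [-0.6, 0.1, -0.7]
opening: 0.117
gripper_force: 0.0
t 1.1 tcp [402.58 204.8  237.65] -> [549.72 -70.14 202.54] shift cm [-14.59 -24.87  12.37] turn deg [-3.63 -3.98 -1.01] F [-0.6   0.06 -0.67] F.axial -0.27724473322310855
```

```bash
python3 -m handwheel '[[[-3,-4,2,0,0,0],[-6,-8,4,-1,-1,0],[-8,-12,6,-1,-2,0],[-10,-16,8,-2,-3,0],[-12,-20,10,-3,-4,-1],[-14,-23,11,-3.6,-4,-1],[-14.6,-24.9,12.4,-3.6,-4,-1],[-14.6,-24.9,12.4,-3.6,-4,-1],[-14.6,-24.9,12.4,-3.6,-4,-1],[-14.6,-24.9,12.4,-3.6,-4,-1]]]' 0
python3 - <<'E'
from plan import *
go(P(84,190))
s=snap('side','s1.png');t=snap('top','t1.png')
a=cv2.resize(s['pixels'][165:265,255:355],None,fx=4,fy=4,interpolation=2);b=cv2.resize(t['pixels'][150:230,250:350],None,fx=4,fy=4,interpolation=2)
o=np.zeros((400,800,3),np.uint8);o[:,:400]=a;o[:320,400:]=b
cv2.imwrite('pics/z1.png',cv2.convertScaleAbs(o[:,:,::-1],alpha=1.5))
E
```

```text
time_s: 2.1
tcp_pos: [549.4, -68.8, 200.6]
tcp_rot: [3.139, 0.52, 3.04]
force: [0.6, 0.4, -0.1]
opening: 0.004
gripper_force: 0.0
t 2.1 tcp [549.35 -68.8  200.63] -> [549.72 -70.14 202.54] shift cm [-0.14 -0.13 -0.14] turn deg [ 0.13 -0.19 -0.08] F [ 0.58  0.36 -0.07] F.axial -0.3303640794995569
```

View pics/z1.png

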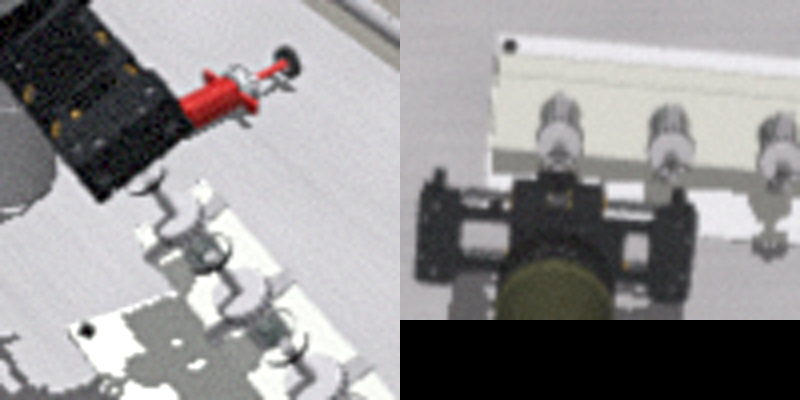

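```bash
python3 -m handwheel '[[[-0.1,-0.1,0.8,0.1,-0.2,0],[-0.1,-0.1,1.5,0.1,-0.2,0],[-0.1,-0.1,2,0.1,-0.2,0],[-0.1,-0.1,2.3,0.1,-0.2,0],[-0.1,-0.1,2.5,0.1,-0.2,0],[-0.1,-0.1,2.7,0.1,-0.2,0],[-0.1,-0.1,2.9,0.1,-0.2,0],[-0.1,-0.1,3.1,0.1,-0.2,0],[-0.1,-0.1,3.2,0.1,-0.2,0],[-0.1,-0.1,3.2,0.1,-0.2,0]]]' 0
python3 -c "
from plan import *
go(P(84,190))"
```

```text
time_s: 3.2
tcp_pos: [566.4, -70.9, 173.7]
tcp_rot: [3.141, 0.525, 3.041]
force: [0.3, 0.6, 0.5]
opening: 0.006
gripper_force: 0.3
t 3.2 tcp [566.41 -70.94 173.68] -> [549.72 -70.14 202.54] shift cm [-0.   -0.08 -3.33] turn deg [ 0.05  0.07 -0.  ] F [0.32 0.55 0.5 ] F.axial 0.29866799162751134
```

```bash
cat > look.py <<'E'
from plan import *
import sys
n=sys.argv[1]; x,y=int(sys.argv[2]),int(sys.argv[3]); u,v=int(sys.argv[4]),int(sys.argv[5])
s=snap('side','s%s.png'%n);t=snap('top','t%s.png'%n)
k=5
a=cv2.resize(s['pixels'][y:y+110,x:x+80],None,fx=k,fy=k,interpolation=2);b=cv2.resize(t['pixels'][v:v+110,u:u+80],None,fx=k,fy=k,interpolation=2)
cv2.imwrite('pics/z%s.png'%n,cv2.convertScaleAbs(np.hstack([a,b])[:,:,::-1],alpha=2))
E
python3 look.py 2 260 170 265 150
python3 -c "
from h import *
o=bot.get_obs();M=R.from_euler('xyz',o['tcp_rot']).as_matrix();q=o['tcp_pos']+19*M[:,2]
for n,x,y in(('s2.png',260,170),('t2.png',265,150)):
  a=proj(n,q);print((a[0]-x)*5,(a[1]-y)*5)
"
```

```text
166.92358689029504 195.61393500304177
120.60617632131198 201.19742570425814
```

View pics/z2.png

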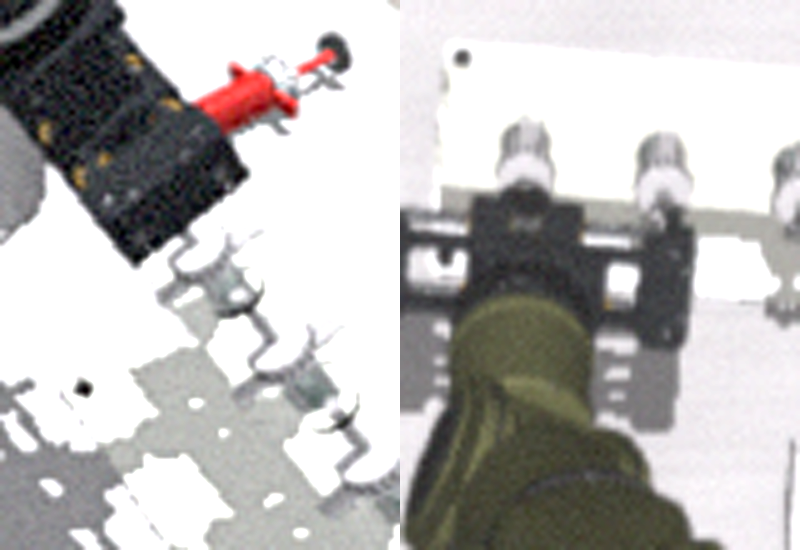

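The fingertip sits over knob 1 (top panel about (520,200)), but there is no contact force yet. I'll advance in small steps.

```bash
python3 -m handwheel '[[[0,-0.1,0.1,0,0,0],[0,-0.1,0.2,0,0,0],[0,-0.1,0.3,0,0,0],[0,-0.1,0.4,0,0,0],[0,-0.1,0.5,0,0,0],[0,-0.1,0.6,0,0,0],[0,-0.1,0.7,0,0,0],[0,-0.1,0.8,0,0,0],[0,-0.1,0.8,0,0,0],[0,-0.1,0.8,0,0,0]]]' 0
python3 -c "
from plan import *
go(P(84,190))"
```

```text
time_s: 4.3
tcp_pos: [570.2, -72.4, 166.7]
tcp_rot: [3.141, 0.525, 3.041]
force: [0.4, 0.5, 0.8]
opening: 0.001
gripper_force: 0.2
t 4.3 tcp [570.19 -72.43 166.68] -> [549.72 -70.14 202.54] shift cm [-0.01  0.03 -4.14] turn deg [ 0.04  0.05 -0.01] F [0.41 0.5  0.81] F.axial 0.5164207574448125
```

```bash
python3 - <<'E'
from plan import *
im=np.mean([bot.camera('side')['pixels'].astype(float) for _ in range(3)],0)
tp=np.mean([bot.camera('top')['pixels'].astype(float) for _ in range(3)],0)
def crop(a,x,y,w,h,k): return cv2.resize(a[y:y+h,x:x+w],None,fx=k,fy=k,interpolation=2)
o=np.zeros((600,800,3))
a=crop(im,280,200,66,75,8); o[:600,:528]=a[:600]
b=crop(tp,312,168,45,50,6); o[:300,530:800]=b
f='side0.png'
for n,x0,y0,k,ox in(('side0.png',280,200,8,0),('top0.png',312,168,6,530)):
  for y in(84,0,-84):
    for s,col in((89,(255,0,0)),(110,(0,0,255)),(130,(255,160,0)),(146,(0,255,0))):
      u,v=proj(n,P(y,s)); q=(int((u+.5-x0)*k+ox),int((v+.5-y0)*k))
      if ox<=q[0]<ox+66*k and not(ox==0 and q[0]>520): cv2.circle(o,q,2,col,-1)
cv2.imwrite('pics/z3.png',np.clip(o[:,:,::-1]*1.35,0,255).astype(np.uint8))
E
```

```text
(no output)
```

View pics/z3.png

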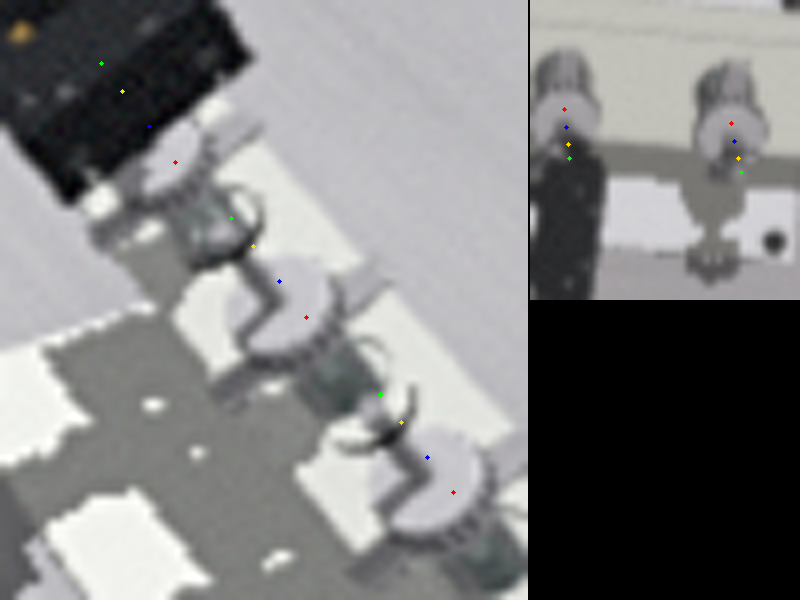

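The caps match the model within about 3 mm (cap 3 at (432,478), knob 3 rim near (375,410)), so contact should exist. Sound-plunger friction probably relaxes once the arm stops. I'll push on until the home stop and read the force there.

```bash
python3 -m handwheel '[[[0,0,0.2,0,0,0],[0,0,0.4,0,0,0],[0,0,0.6,0,0,0],[0,0,0.8,0,0,0],[0,0,1.0,0,0,0],[0,0,1.2,0,0,0],[0,0,1.4,0,0,0],[0,0,1.6,0,0,0],[0,0,1.7,0,0,0],[0,0,1.8,0,0,0]]]' 0
python3 -c "
from plan import *
go(P(84,190))"
```

```text
time_s: 5.6
tcp_pos: [578.9, -72.8, 154.2]
tcp_rot: [3.141, 0.529, 3.043]
force: [-19.6, 2.5, 41.0]
opening: -0.0
gripper_force: 22.7
t 5.6 tcp [578.94 -72.82 154.16] -> [549.72 -70.14 202.54] shift cm [ 0.09 -0.02 -5.66] turn deg [0.07 0.32 0.08] F [-19.57   2.48  41.  ] F.axial 45.362753366733415
```

Axial force is 45 N with the tip at about 114 mm along the axis, after free sliding: syringe 1 is sound and home. Next I'll retract, move over the middle one and press about 8 mm.

```bash
python3 -m handwheel '[[[0,0,-2.5,0,0,0],[0,0,-5,0,0,0],[0,-4,-5,0,0,0],[0,-8,-5,0,0,0],[0,-8.4,-5,0,0,0],[0,-8.4,-4.2,0,0,0],[0,-8.4,-3.7,0,0,0],[0,-8.4,-3.4,0,0,0],[0,-8.4,-3.1,0,0,0],[0,-8.4,-3.0,0,0,0]]]' 0
python3 -c "
from plan import *
go(P(0,140))"
```

```text
time_s: 6.6
tcp_pos: [556.3, -154.2, 176.9]
tcp_rot: [3.14, 0.525, 3.043]
force: [-0.2, 0.2, 3.6]
opening: 0.003
gripper_force: 1.4
t 6.6 tcp [ 556.31 -154.19  176.89] -> [ 566.19 -156.21  159.24] shift cm [ 0.02 -0.11  2.03] turn deg [0.12 0.07 0.09] F [-0.16  0.18  3.58] F.axial 3.1865616549418307
```

```bash
python3 -m handwheel '[[[0,-0.1,0.1,0,0,0],[0,-0.1,0.2,0,0,0],[0,-0.1,0.3,0,0,0],[0,-0.1,0.4,0,0,0],[0,-0.1,0.4,0,0,0],[0,-0.1,0.4,0,0,0],[0,-0.1,0.4,0,0,0],[0,-0.1,0.4,0,0,0],[0,-0.1,0.4,0,0,0],[0,-0.1,0.4,0,0,0]]]' 0
python3 -c "
from plan import *
go(P(0,140))"
```

```text
time_s: 7.6
tcp_pos: [557.7, -156.6, 173.6]
tcp_rot: [3.141, 0.525, 3.041]
force: [-0.5, -0.1, 0.4]
opening: 0.002
gripper_force: 0.1
t 7.6 tcp [ 557.69 -156.55  173.63] -> [ 566.19 -156.21  159.24] shift cm [-0.01  0.12  1.67] turn deg [ 0.05  0.06 -0.  ] F [-0.45 -0.08  0.4 ] F.axial 0.5634474023779856
```

Syringe 2 is also sound: the force decays to zero with about 10 mm of travel. I'll push it home.

```bash
python3 -m handwheel '[[[0,0.1,0.3,0,0,0],[0,0.1,0.6,0,0,0],[0,0.1,0.9,0,0,0],[0,0.1,1.2,0,0,0],[0,0.1,1.5,0,0,0],[0,0.1,1.8,0,0,0],[0,0.1,2.1,0,0,0],[0,0.1,2.3,0,0,0],[0,0.1,2.4,0,0,0],[0,0.1,2.5,0,0,0]]]' 0
python3 -c "
from plan import *
go(P(0,140))"
```

```text
time_s: 8.6
tcp_pos: [570.3, -157.2, 154.4]
tcp_rot: [-3.141, 0.529, 3.042]
force: [-15.8, 0.7, 34.3]
opening: -0.001
gripper_force: 18.7
t 8.6 tcp [ 570.3  -157.18  154.36] -> [ 566.19 -156.21  159.24] shift cm [ 0.12  0.06 -0.63] turn deg [-0.03  0.29  0.04] F [-15.75   0.71  34.28] F.axial 37.5598532773522
```

```bash
python3 -m handwheel '[[[0,0,-2.5,0,0,0],[0,0,-5,0,0,0],[0,-4,-5,0,0,0],[0,-8,-5,0,0,0],[0,-8.4,-5,0,0,0],[0,-8.4,-4.2,0,0,0],[0,-8.4,-3.7,0,0,0],[0,-8.4,-3.3,0,0,0],[0,-8.4,-3.0,0,0,0],[0,-8.4,-2.9,0,0,0]]]' 0
python3 -c "
from plan import *
go(P(-84,140))"
```

```text
time_s: 9.6
tcp_pos: [548.2, -237.1, 177.4]
tcp_rot: [3.141, 0.526, 3.044]
force: [-5.4, 0.0, 11.6]
opening: 0.006
gripper_force: 6.2
t 9.6 tcp [ 548.25 -237.09  177.37] -> [ 557.79 -239.79  159.24] shift cm [ 0.07 -0.18  2.06] turn deg [0.13 0.12 0.14] F [-5.38  0.02 11.58] F.axial 12.709229507938932
```

12.7 N with about 9 mm of travel, and it stays: syringe 3 is the blocked one. I'll hold briefly, then retract slowly and open.

```bash
python3 -m handwheel '[[[0,0,0,0,0,0],[0,0,0,0,0,0],[0,-0.1,-0.3,0,0,0],[0,-0.1,-0.6,0,0,0],[0,-0.1,-0.9,0,0,0],[0,-0.1,-1.3,0,0,0],[0,-0.1,-1.7,0,0,0],[0,-0.1,-2,0,0,0],[0,-0.1,-2.2,0,0,0],[0,-0.1,-2.2,0,0,0]]]' 0
python3 -m handwheel '[[[0,0,0,0,0,0],[0,0,0,0,0,0],[0,0,0,0,0,0],[0,0,0,0,0,0],[0,0,0,0,0,0],[0,0,0,0,0,0],[0,0,0,0,0,0],[0,0,0,0,0,0],[0,0,0,0,0,0],[0,0,0,0,0,0]]]' 7
python3 -c "
from plan import *
go(P(-84,108.4))"
python3 look.py 4 290 190 300 150
```

```text
time_s: 10.6
tcp_pos: [536.4, -238.9, 196.5]
tcp_rot: [3.141, 0.525, 3.041]
force: [0.4, -0.2, -1.1]
opening: 0.005
gripper_force: 0.0
time_s: 11.6
tcp_pos: [536.5, -238.8, 196.2]
tcp_rot: [3.141, 0.525, 3.041]
force: [0.1, -0.5, -0.8]
opening: 0.791
gripper_force: 0.0
t 11.6 tcp [ 536.45 -238.8   196.17] -> [ 573.51 -241.37  131.88] shift cm [0.01 0.11 7.42] turn deg [0.05 0.07 0.  ] F [ 0.05 -0.46 -0.77] F.axial -0.7132391926268913
```

View pics/z4.png

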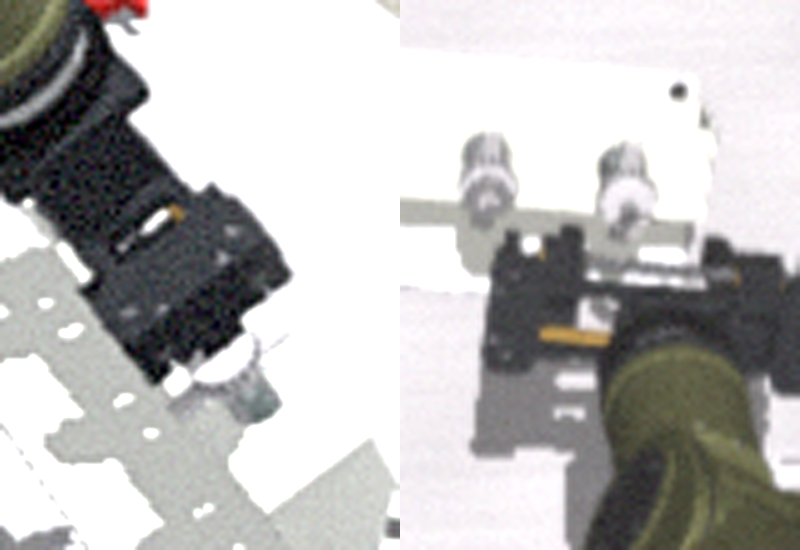

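In the top panel the finger gap midpoint (about 642) lines up with the cap (about 628) once perspective is allowed for, within 2 mm. I'll descend to the cap.

```bash
python3 -m handwheel '[[[0,0,1,0,0,0],[0,0,2,0,0,0],[0,0,3,0,0,0],[0,0,4,0,0,0],[0,0,5,0,0,0],[0,0,6,0,0,0],[0,0,6.7,0,0,0],[0,0,7.1,0,0,0],[0,0,7.3,0,0,0],[0,0,7.3,0,0,0]]]' 7
python3 -c "
from plan import *
go(P(-84,108.4))"
```

```text
time_s: 12.7
tcp_pos: [572.9, -242.4, 132.9]
tcp_rot: [3.141, 0.525, 3.042]
force: [-0.3, 0.1, -0.2]
opening: 0.795
gripper_force: 0.0
t 12.7 tcp [ 572.87 -242.39  132.92] -> [ 573.51 -241.37  131.88] shift cm [0.01 0.11 0.12] turn deg [0.05 0.07 0.01] F [-0.34  0.08 -0.2 ] F.axial -0.002762225575957483
```

No contact yet. Close on the cap.

```bash
python3 -m handwheel '[[[0,0,0.1,0,0,0],[0,0,0.1,0,0,0],[0,0,0.1,0,0,0],[0,0,0.1,0,0,0],[0,0,0.1,0,0,0],[0,0,0.1,0,0,0],[0,0,0.1,0,0,0],[0,0,0.1,0,0,0],[0,0,0.1,0,0,0],[0,0,0.1,0,0,0]]]' 0
python3 -c "
from plan import *
go(P(-84,108.4));print(bot.get_obs()['opening']*88.1)"
```

```text
time_s: 13.7
tcp_pos: [573.5, -242.2, 132.3]
tcp_rot: [3.141, 0.525, 3.042]
force: [-0.4, 1.2, 3.2]
opening: 0.389
gripper_force: 30.0
t 13.7 tcp [ 573.54 -242.17  132.33] -> [ 573.51 -241.37  131.88] shift cm [0.03 0.08 0.03] turn deg [0.07 0.1  0.02] F [-0.41  1.18  3.19] F.axial 3.0267373817780823
34.27831998353971
```

Gripped: 34 mm is the cap diameter. Lift along the axis.

```bash
python3 -m handwheel '[[[0,0,-0.5,0,0,0],[0,0,-1,0,0,0],[0,0,-2,0,0,0],[0,0,-3,0,0,0],[0,0,-4.5,0,0,0],[0,0,-6,0,0,0],[0,0,-7.5,0,0,0],[0,0,-9,0,0,0],[0,0,-10,0,0,0],[0,0,-10,0,0,0]]]' 0
python3 -c "
from plan import *
Rd=np.array([np.cross(yv,[0,0,-1.]),yv,[0,0,-1.]]).T
go([582.5,160.5,255],Rd);print(bot.get_obs()['opening']*88.1)"
```

```text
time_s: 14.7
tcp_pos: [522.6, -238.1, 219.9]
tcp_rot: [-3.141, 0.526, 3.041]
force: [0.2, -0.0, -1.8]
opening: 0.387
gripper_force: 30.0
t 14.7 tcp [ 522.56 -238.07  219.93] -> [582.5 160.5 255. ] shift cm [-3.45 40.26 -2.07] turn deg [-0.03 30.11 -0.03] F [ 0.22 -0.02 -1.8 ] F.axial -1.6708686470000043
34.06112753346075
```

```bash
python3 -m handwheel '[[[-2,0,-3.5,0,0,0],[-4.5,1,-7.5,0,2,0],[-5,5,-7.5,0,6,0],[-5.5,9.5,-7.3,0,11,0],[-6,14,-7.1,0,16,0],[-6.2,18.5,-7,0,21,0],[-6.2,23,-6.9,0,26,0],[-6.2,27.5,-6.8,0,30,0],[-6.2,32,-6.8,0,30.1,0],[-6.2,36,-6.8,0,30.1,0]]]' 0
python3 -c "
from plan import *
Rd=np.array([np.cross(yv,[0,0,-1.]),yv,[0,0,-1.]]).T
go([582.5,160.5,255],Rd);print(bot.get_obs()['opening']*88.1)"
```

```text
time_s: 15.7
tcp_pos: [578.8, -198.8, 302.6]
tcp_rot: [-3.034, 0.456, 3.015]
force: [0.9, -0.9, -1.5]
opening: 0.387
gripper_force: 30.0
t 15.7 tcp [ 578.77 -198.79  302.57] -> [582.5 160.5 255. ] shift cm [ 5.83 35.75 -1.42] turn deg [-6.42 26.   -2.88] F [ 0.86 -0.92 -1.46] F.axial -1.7421713803381573
34.11851893566608
```

```bash
python3 -m handwheel '[[[0.4,3,-0.5,-1,3,0],[0.8,7,-1,-2,6,-1],[1.2,11,-1.5,-3,10,-1],[1.7,15,-2,-4,14,-2],[2.2,19,-2.5,-5,17,-2],[2.7,23,-3,-5,20,-2],[3.1,27,-3.5,-6,23,-3],[3.5,31,-4,-6.4,26,-3],[4,34,-4.5,-6.4,26,-3],[4,35.8,-5,-6.4,26,-3]]]' 0
python3 -c "
from plan import *
Rd=np.array([np.cross(yv,[0,0,-1.]),yv,[0,0,-1.]]).T
go([582.5,160.5,255],Rd);print(bot.get_obs()['opening']*88.1)"
```

```text
time_s: 16.7
tcp_pos: [583.5, 169.3, 295.6]
tcp_rot: [3.14, 0.003, 3.05]
force: [-0.1, 0.4, -2.1]
opening: 0.388
gripper_force: 30.0
t 16.7 tcp [583.47 169.26 295.58] -> [582.5 160.5 255. ] shift cm [ 0.03 -0.89  4.06] turn deg [0.1 0.2 0.5] F [-0.07  0.37 -2.12] F.axial -1.776947909190089
34.14787534319994
```

```bash
python3 -m handwheel '[[[0,-0.9,0,0,0,0],[0,-0.9,0.5,0,0,0],[0,-0.9,1,0,0,0],[0,-0.9,1.5,0,0,0],[0,-0.9,2,0,0,0],[0,-0.9,2.5,0,0,0],[0,-0.9,3,0,0,0],[0,-0.9,3.5,0,0,0],[0,-0.9,4,0,0,0],[0,-0.9,4,0,0,0]]]' 0
python3 -c "
from plan import *
Rd=np.array([np.cross(yv,[0,0,-1.]),yv,[0,0,-1.]]).T
go([582.5,160.5,129],Rd)"
python3 look.py 5 215 120 180 140
```

```text
time_s: 17.7
tcp_pos: [583.7, 157.0, 255.9]
tcp_rot: [3.141, 0.006, 3.047]
force: [0.6, 0.2, -1.6]
opening: 0.389
gripper_force: 30.0
t 17.7 tcp [583.68 156.97 255.94] -> [582.5 160.5 129. ] shift cm [ 0.22  0.34 12.69] turn deg [0.02 0.32 0.32] F [ 0.64  0.18 -1.55] F.axial -1.6536887463122296
```

View pics/z5.png

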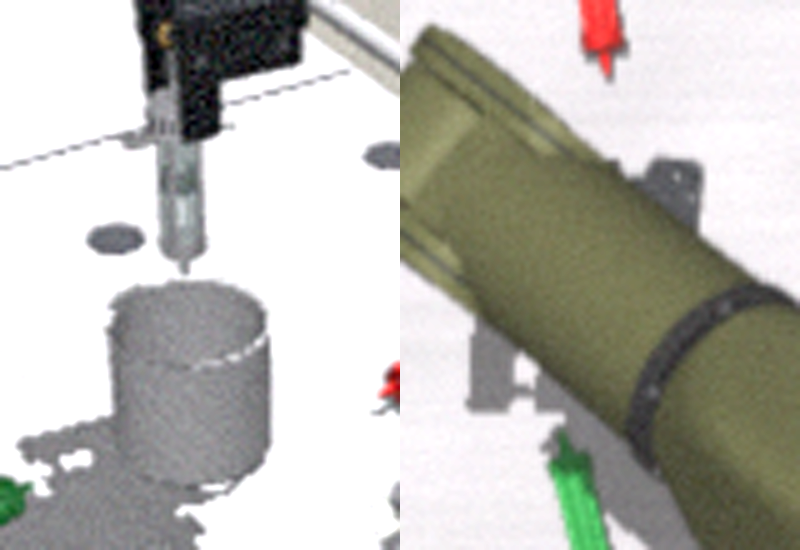

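The syringe hangs upright above the jar (nozzle at (185,270), jar rim around (190,325) in the side panel). Lower it.

```bash
python3 -m handwheel '[[[0.1,0.3,1,0,0.3,0],[0.1,0.3,2.5,0,0.3,0],[0.1,0.3,4,0,0.3,0],[0.1,0.3,5.5,0,0.3,0],[0.1,0.3,7,0,0.3,0],[0.1,0.3,8.5,0,0.3,0],[0.1,0.3,10,0,0.3,0],[0.1,0.3,11,0,0.3,0],[0.1,0.3,11.8,0,0.3,0],[0.1,0.3,12.2,0,0.3,0]]]' 0
python3 -c "
from plan import *
Rd=np.array([np.cross(yv,[0,0,-1.]),yv,[0,0,-1.]]).T
go([582.5,160.5,129],Rd)"
```

```text
time_s: 18.8
tcp_pos: [584.0, 160.4, 134.0]
tcp_rot: [3.141, 0.001, 3.047]
force: [-1.1, 0.1, -1.6]
opening: 0.383
gripper_force: 30.0
t 18.8 tcp [584.03 160.36 134.  ] -> [582.5 160.5 129. ] shift cm [ 0.15 -0.    0.5 ] turn deg [0.05 0.07 0.32] F [-1.12  0.11 -1.56] F.axial -0.787433146108768
```

```bash
python3 -m handwheel '[[[0.1,0,0.1,0,0,0],[0.1,0,0.2,0,0,0],[0.1,0,0.3,0,0,0],[0.1,0,0.4,0,0,0],[0.1,0,0.5,0,0,0],[0.1,0,0.6,0,0,0],[0.1,0,0.6,0,0,0],[0.1,0,0.6,0,0,0],[0.1,0,0.6,0,0,0],[0.1,0,0.6,0,0,0]]]' 0
```

```text
time_s: 19.8
tcp_pos: [583.2, 160.4, 128.8]
tcp_rot: [3.14, 0.002, 3.047]
force: [0.5, -0.3, -1.6]
opening: 0.387
gripper_force: 30.0
```

```bash
python3 -m handwheel '[[[0,0,0.1,0,0,0],[0,0,0.2,0,0,0],[0,0,0.3,0,0,0],[0,0,0.4,0,0,0],[0,0,0.5,0,0,0],[0,0,0.5,0,0,0],[0,0,0.5,0,0,0],[0,0,0.5,0,0,0],[0,0,0.5,0,0,0],[0,0,0.5,0,0,0]]]' 0
```

```text
time_s: 20.8
tcp_pos: [583.8, 160.6, 124.6]
tcp_rot: [3.14, 0.003, 3.047]
force: [-0.6, -0.3, 5.6]
opening: 0.392
gripper_force: 30.0
```

The nozzle is on the jar floor. Release gently, then retreat upward.

```bash
python3 -m handwheel '[[[0,0,0,0,0,0],[0,0,0,0,0,0],[0,0,0,0,0,0],[0,0,0,0,0,0],[0,0,0,0,0,0],[0,0,0,0,0,0],[0,0,0,0,0,0],[0,0,0,0,0,0],[0,0,0,0,0,0],[0,0,0,0,0,0]]]' 8.8
python3 -m handwheel '[[[0,0,-0.5,0,0,0],[0,0,-1,0,0,0],[0,0,-2,0,0,0],[0,0,-3,0,0,0],[0,0,-4.5,0,0,0],[0,0,-6,0,0,0],[0,0,-8,0,0,0],[0,0,-10,0,0,0],[0,0,-12,0,0,0],[0,0,-14,0,0,0]]]' 8.8
python3 -m handwheel '[[[0,0,-4,0,0,0],[-2,2,-8,0,0,0],[0,6,-8,0,0,0],[0,10,-8,0,0,0],[0,14,-8,0,0,0],[0,18,-8,0,0,0],[0,20,-8,0,0,0],[0,20,-8,0,0,0],[0,20,-8,0,0,0],[0,20,-8,0,0,0]]]' 8.8
python3 - <<'E'
from h import *
s=snap('side','s6.png')
cv2.imwrite('pics/z6.png',cv2.convertScaleAbs(cv2.resize(s['pixels'][120:310,180:380],None,fx=3.1,fy=3.1,interpolation=2)[:,:,::-1],alpha=1.5))
E
```

```text
time_s: 21.8
tcp_pos: [583.2, 160.5, 123.8]
tcp_rot: [3.14, 0.002, 3.047]
force: [-0.0, -0.4, -0.2]
opening: 0.997
gripper_force: 0.0
time_s: 22.8
tcp_pos: [582.8, 160.3, 265.8]
tcp_rot: [3.14, 0.002, 3.047]
force: [0.8, 0.1, -1.8]
opening: 0.997
gripper_force: 1.3
time_s: 23.8
tcp_pos: [602.4, 357.4, 344.7]
tcp_rot: [3.141, 0.003, 3.045]
force: [1.1, -0.8, 0.6]
opening: 0.996
gripper_force: 0.0
```

View pics/z6.png

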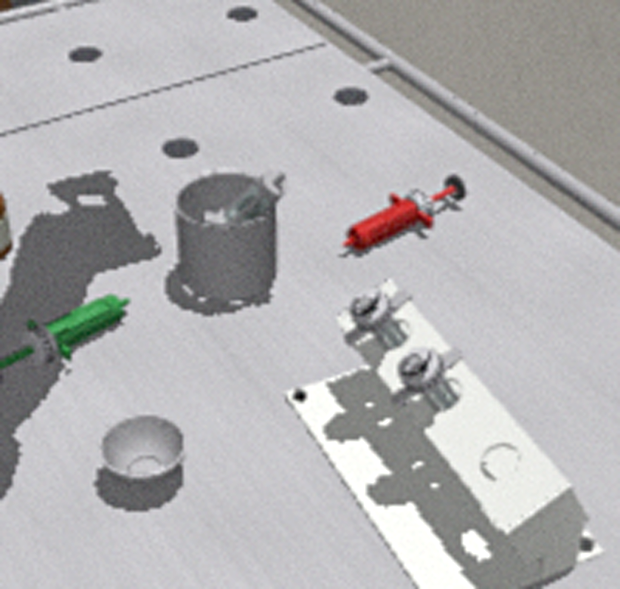

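I have now viewed 11 pictures, one over the limit of 10, so from here I'll work from numbers only. The syringe in the jar looks oddly short, so I'll compare against the empty-jar image numerically.

```bash
python3 - <<'E'
from plan import *
a=cv2.imread('pics/side0.png',0).astype(float)
b=np.mean([cv2.cvtColor(bot.camera('side')['pixels'],cv2.COLOR_RGB2GRAY).astype(float) for _ in range(4)],0)
print('gray/10 now, rows 165-200 cols 234-278 (--: unchanged)')
d=np.abs(b-a)
for v in range(160,200): print(v,''.join('%3d'%(b[v,u]/10) if d[v,u]>18 else '  .' for u in range(234,280)))
def axis(th,az,nz=(0,0)):
    n=np.array([582.5+nz[0],160.5+nz[1],5.]); D=np.array([np.sin(th)*np.cos(az),np.sin(th)*np.sin(az),np.cos(th)])
    return [np.round(proj('side0.png',n+D*s)).astype(int).tolist() for s in(0,16,96,105,162)]
# nozzle slid opposite to lean by r
for az in range(0,360,45):
    A2=np.radians(az); print(az,[ (t,r,axis(np.radians(t),A2,(-r*np.cos(A2),-r*np.sin(A2)))) for t,r in((25,0),(38,40))])
print(bot.get_obs()['time_s'])
E
```

```text
gray/10 now, rows 165-200 cols 234-278 (--: unchanged)
160   .  .  .  .  .  .  .  .  .  .  .  .  .  .  .  .  .  .  .  .  .  .  .  .  .  .  .  .  .  .  .  .  .  .  .  .  .  .  .  .  .  .  .  .  .  .
161   .  .  .  .  .  .  .  .  .  .  .  .  .  .  .  .  .  .  .  .  .  .  .  .  .  .  .  .  .  .  .  .  .  .  .  .  .  .  .  .  .  .  .  .  .  .
162   .  .  .  .  .  .  .  .  .  .  .  .  .  .  .  .  .  .  .  .  .  .  .  .  .  .  .  .  .  .  .  .  .  .  .  .  .  .  .  .  .  .  .  .  .  .
163   .  .  .  .  .  .  .  .  .  .  .  .  .  .  .  .  .  .  .  .  .  .  .  .  .  .  .  .  .  .  .  .  .  .  .  .  .  .  .  .  .  .  .  .  .  .
164   .  .  .  .  .  .  .  .  .  .  .  .  .  .  .  .  .  .  .  .  .  .  .  .  .  .  .  .  .  .  .  .  .  .  .  .  .  .  .  .  .  .  .  .  .  .
165   .  .  .  .  .  .  .  .  .  .  .  .  .  .  .  .  .  .  .  .  .  .  .  .  .  .  .  .  .  .  .  .  .  .  .  .  .  .  .  .  .  .  .  .  .  .
166   .  .  .  .  .  .  .  .  .  .  .  .  .  .  .  .  .  .  .  .  .  .  .  .  .  .  .  .  .  .  .  .  .  .  .  .  .  .  .  .  .  .  .  .  .  .
167   .  .  .  .  .  .  .  .  .  .  .  .  . 
[... 5160 characters left out ...]
84], [238, 182], [230, 166]]), (38, 40, [[266, 211], [263, 207], [247, 188], [245, 186], [233, 172]])]
180 [(25, 0, [[254, 209], [251, 206], [240, 190], [239, 188], [231, 175]]), (38, 40, [[265, 205], [262, 203], [247, 191], [245, 189], [234, 180]])]
225 [(25, 0, [[254, 209], [253, 207], [249, 193], [248, 192], [245, 181]]), (38, 40, [[257, 202], [256, 200], [251, 192], [250, 192], [246, 185]])]
270 [(25, 0, [[254, 209], [254, 206], [259, 192], [260, 191], [263, 180]]), (38, 40, [[248, 203], [249, 201], [256, 192], [257, 191], [262, 184]])]
315 [(25, 0, [[254, 209], [255, 206], [266, 188], [267, 186], [275, 172]]), (38, 40, [[241, 207], [244, 204], [259, 190], [260, 188], [272, 177]])]
24.05
```

```bash
python3 - <<'E'
from plan import *
a=cv2.imread('pics/top0.png',0).astype(float)
b=np.mean([cv2.cvtColor(bot.camera('top')['pixels'],cv2.COLOR_RGB2GRAY).astype(float) for _ in range(4)],0)
d=np.abs(b-a)
for v in range(168,214): print(v,''.join('%3d'%(b[v,u]/10) if d[v,u]>12 else '  .' for u in range(190,236)))
def ax(t,az,r,ss=(0,16,96,105,162)):
    t=np.radians(t);A2=np.radians(az);n=np.array([582.5-r*np.cos(A2),160.5-r*np.sin(A2),5]);D=np.array([np.sin(t)*np.cos(A2),np.sin(t)*np.sin(A2),np.cos(t)])
    return [np.round(proj('top0.png',n+D*s)).astype(int).tolist() for s in ss]
for az in (250,270,290,310): print(az,ax(22,az,0),ax(38,az,40))
E
```

```text
168  12 12 12 12 12 12 12 12 12  . 12 12 12 12 12 12 12 12 12 12 12 12 12 12 12 12  . 12 12 12  . 12 12 12 12 12 12 12 12 12 12 12 12 12 12 12
169  12 12 12 12 12 12 12 12 12 12 12 12 12 12 12  .  .  . 12 12 12 12 12  .  . 12 12 12 12 12  . 12 12 12 12 12 12 12 12 12 12 12 12  .  . 12
170  12 12 12 12 12  . 12  . 12 12 12 12 12 12 12 12 12 12 12 12 12  . 12 12  . 12 12 12 12 12 12 12 12 12 12 12 12 12 12 12 12  . 12 12 12 12
171   . 12  . 12 12  . 12 12  . 12 12 12 12 12 12 12  . 12  . 12 12 12 12  . 12  . 12 12 12 12 12 12 12 12 12 12 12 12  . 12 12 12 12  . 12 12
172  12 12 12 12  .  . 12 12 12 12 12 12 12 12  .  .  . 11  . 11 11 11 11  . 12 12  . 12 12  .  .  .  .  .  . 12 12 12 12 12 12 12 12 12 12 12
173  12 12  . 12  . 12 12 12 12  .  . 12  .  .  .  .  .  .  .  .  .  . 10 11 11 11 12  .  .  .  .  .  .  .  . 12 12 12 12  . 12 12 12 12 12 12
174  12 12 12 12 12  . 12 12 12  . 11  .  .  .  .  .  .  .  .  .  .  .  .  .  . 10  .  .  .  .  .  .  9  9  .  . 12 12 12 12 12  .  . 12 12 12
175   . 12 12  . 12 12  . 12  .  .  .  .  .  .  .  .  .  .  .  .  .  .  .  .  .  .  .  .  .  .  . 1
[... 5281 characters left out ...]
 .  .  . 11 12 12  . 12  . 12 12  . 12 12  .  . 12 12
213   5  4  5  7  .  . 12  .  . 12 12 12 12  . 12 12 12  . 12  . 11  9  .  .  .  .  .  .  . 12 12 12 12 12 12 12 12  . 12 12 12 12 12 12  . 12
250 [[215, 194], [216, 194], [223, 195], [224, 195], [229, 196]] [[203, 190], [206, 190], [218, 194], [220, 194], [229, 197]]
270 [[215, 194], [216, 193], [224, 191], [225, 191], [230, 189]] [[202, 194], [205, 193], [219, 191], [220, 191], [231, 190]]
290 [[215, 194], [216, 193], [223, 187], [224, 186], [229, 182]] [[203, 198], [206, 197], [218, 189], [220, 188], [229, 183]]
310 [[215, 194], [216, 192], [221, 183], [221, 182], [225, 176]] [[205, 202], [207, 199], [217, 187], [218, 186], [226, 177]]
```

The numbers are telling. In the top view a black knob sits low in the jar at about (201,196). The barrel runs up-right from there, and the tip pokes out at side pixel (271,177). The syringe was dragged by the opening fingers and now stands knob-down. I have about 33 s to mend that. First I'll get its pose.

```bash
python3 - <<'E'
from plan import *
from scipy.optimize import differential_evolution
J=np.array([582.5,160.5])
b=np.mean([bot.camera('top')['pixels'].astype(float) for _ in range(3)],0); s=np.mean([bot.camera('side')['pixels'].astype(float) for _ in range(3)],0)
np.savez('pics/now.npz',t=b,s=s)
for z in (115,125,135,145,155): print('side tip at z',z,atz('side0.png',270.7,176.5,z)[:2],'top px',np.round(proj('top0.png',atz('side0.png',270.7,176.5,z)),1))
k=atz('top0.png',201.5,196.5,12);print('knob on floor',k, k[:2]-J)
# jar rim now from top: bright-edge unchanged? compare rim shift by phase correlation on jar base region in side
a=cv2.imread('pics/side0.png',0).astype(np.float32); n=cv2.cvtColor(s.astype(np.uint8),cv2.COLOR_RGB2GRAY).astype(np.float32)
print('jar shift px',cv2.phaseCorrelate(a[195:225,225:285].copy(),n[195:225,225:285].copy()))
for q in((130,),(140,),(150,)):
  tip=atz('side0.png',270.7,176.5,q[0]); d=tip-k; print(q,'len',np.linalg.norm(d),'lean',np.degrees(np.arccos(d[2]/np.linalg.norm(d))),'az',np.degrees(np.arctan2(d[1],d[0])))
for z in range(176,182): print(z,np.round(b[z,212:228].mean(1)).astype(int))
E
```

```text
side tip at z 115 [637.5  145.88] top px [215.8 172.2]
side tip at z 125 [629.61 132.29] top px [220.1 174.4]
side tip at z 135 [621.72 118.7 ] top px [224.3 176.5]
side tip at z 145 [613.83 105.11] top px [228.7 178.7]
side tip at z 155 [605.95  91.51] top px [233.1 181. ]
knob on floor [573.31 202.79  12.  ] [-9.19 42.29]
jar shift px ((0.2660235755961651, 0.019613841336870053), 0.6945033825768365)
(130,) len 150.4660407661618 lean 38.35047100098215 az -55.89006935899354
(140,) len 163.1634042448118 lean 38.32649933341687 az -63.9308312345591
(150,) len 176.91382546217227 lean 38.73568984316491 az -70.7056034173092
176 [ 45  45  47  56  73  91 110 108 104  98  92  83  82 107 127 128]
177 [ 58  57  60  71  87  93 109 108 105  95  80  68  80  93 121 127]
178 [ 76  72  75  81  94  92 102 106 106  99  86  82 100 106 118 127]
179 [ 85  78  78  79  85  87  91 101 105 105 103 103 105 109 123 127]
180 [ 83  73  75  75  79  80  83  86  96  98 101 100 101 111 125 126]
181 [ 71  71  70  72  70  68  73  76  75  80  84  81  99 122 125 126]
```

```bash
cat >> plan.py <<'E'
az=np.radians(-60); h=np.array([np.cos(az),np.sin(az),0]); k3=np.array([0,0,1.])
L=np.radians(38); n=np.sin(L)*h+np.cos(L)*k3
K=np.array([573,198,14.]); G=K+128*n
be=np.radians(22); zt=np.sin(be)*h-np.cos(be)*k3; yt=np.array([.866,.5,0])
RG=np.array([np.cross(yt,zt),yt,zt]).T
E
python3 - <<'E'
from plan import *
print('G',G); go(G-8*zt-60*zt,RG); print(bot.get_obs()['joint_pos'])
E
```

```text
G [612.4  129.75 114.87]
t 24.55 tcp [601.68 359.45 343.99] -> [599.67 151.81 177.91] shift cm [ -1.73 -20.71  16.59] turn deg [ 10.58 -20.25  53.87] F [ 0.32 -0.26 -0.12] F.axial -0.2753482573541266
[-0.28  0.8  -0.75  1.17  0.53  1.35  0.5 ]
```

```bash
python3 -m handwheel '[[[-0.2,-2,2,1,-2,6],[-0.4,-4.5,4,2,-4,12],[-0.6,-7,6,3,-6,18],[-0.8,-9.5,8,4,-9,25],[-1,-12,10,6,-11,31],[-1.2,-14.5,12,7,-14,38],[-1.4,-17,14,8.5,-16.5,45],[-1.6,-19,15,10,-19,51],[-1.7,-20.7,16,10.6,-20.3,53.9],[-1.7,-20.7,16.2,10.6,-20.3,53.9]]]' 6
python3 - <<'E'
from plan import *
go(G-8*zt,RG)
E
```

```text
time_s: 25.55
tcp_pos: [598.5, 149.8, 180.7]
tcp_rot: [-3.138, 0.387, 2.094]
force: [0.5, -0.5, -0.0]
opening: 0.678
gripper_force: 0.0
t 25.55 tcp [598.55 149.75 180.73] -> [610.9  132.35 122.28] shift cm [0.24 0.23 6.21] turn deg [-0.23  0.17 -0.04] F [ 0.53 -0.51 -0.03] F.axial -0.31997424865662244
```

```bash
python3 -m handwheel '[[[0.2,0.2,0.8,0,0,0],[0.2,0.2,1.6,0,0,0],[0.2,0.2,2.4,0,0,0],[0.2,0.2,3.2,0,0,0],[0.2,0.2,4,0,0,0],[0.2,0.2,4.8,0,0,0],[0.2,0.2,5.4,0,0,0],[0.2,0.2,5.9,0,0,0],[0.2,0.2,6.2,0,0,0],[0.2,0.2,6.2,0,0,0]]]' 6
python3 -m handwheel '[[[0,0,0,0,0,0],[0,0,0,0,0,0],[0,0,0,0,0,0],[0,0,0,0,0,0],[0,0,0,0,0,0],[0,0,0,0,0,0],[0,0,0,0,0,0],[0,0,0,0,0,0],[0,0,0,0,0,0],[0,0,0,0,0,0]]]' 0
python3 - <<'E'
from plan import *
go(G-8*zt,RG); print(bot.get_obs()['opening']*88.1)
E
```

```text
time_s: 26.55
tcp_pos: [611.7, 134.1, 123.2]
tcp_rot: [-3.141, 0.385, 2.094]
force: [0.9, -1.1, -0.0]
opening: 0.683
gripper_force: 0.0
time_s: 27.55
tcp_pos: [611.9, 134.3, 123.6]
tcp_rot: [3.141, 0.385, 2.094]
force: [-0.1, 0.2, 1.9]
opening: 0.313
gripper_force: 30.0
t 27.55 tcp [611.88 134.34 123.65] -> [610.9  132.35 122.28] shift cm [-0.06 -0.18  0.17] turn deg [ 0.01  0.05 -0.04] F [-0.08  0.18  1.9 ] F.axial 1.7003636263619168
27.547295265649836
```

Gripped the barrel: 27.5 mm, matching its 28 mm diameter. I'll lift it clear of the jar, then lay it on free table to regrip by the cap.

```bash
python3 -m handwheel '[[[-0.3,0,-0.7,0,0,0],[-0.7,0,-1.6,0,0,0],[-1.2,0,-2.8,0,0,0],[-1.8,0,-4,0,0,0],[-2.4,0,-5.2,0,0,0],[-3.1,0,-6.4,0,0,0],[-3.9,0,-7.6,0,0,0],[-4.8,0,-8.9,0,0,0],[-5.8,0,-10.2,0,0,0],[-6.8,0,-11.6,0,0,0]]]' 0
python3 - <<'E'
from plan import *
R2=RG@R.from_rotvec([0,np.radians(52),0]).as_matrix()
print('n in world after',R2@(RG.T@n), R2[:,2])
go([560,330,200],R2); print(bot.get_obs()['opening']*88.1)
E
```

```text
time_s: 28.55
tcp_pos: [621.5, 116.8, 257.9]
tcp_rot: [-3.141, 0.385, 2.093]
force: [1.1, 0.8, -2.3]
opening: 0.31
gripper_force: 30.0
n in world after [ 0.5  -0.87  0.  ] [-0.25  0.43 -0.87]
t 28.55 tcp [621.47 116.8  257.93] -> [560 330 200] shift cm [22.14  5.32 -2.72] turn deg [-0.   52.06 -0.06] F [ 1.05  0.79 -2.33] F.axial -2.5057144128191675
27.326204367462804
```

```bash
python3 -m handwheel '[[[2,0.5,-0.8,0,5,0],[4,1,-1.6,0,10,0],[6.5,1.5,-2.4,0,16,0],[9,2,-3,0,22,0],[11.5,2.7,-3.5,0,28,0],[14,3.4,-3.6,0,34,0],[16.5,4,-3.4,0,40,0],[19,4.6,-3,0,46,0],[21,5.1,-2.8,0,51,0],[22.1,5.3,-2.7,0,52,0]]]' 0
python3 - <<'E'
from plan import *
R2=RG@R.from_rotvec([0,np.radians(52),0]).as_matrix()
go([560,330,60],R2); print(bot.get_obs()['opening']*88.1)
b=bot.camera('top')['pixels']; np.save('pics/lay.npy',b)
E
```

```text
time_s: 29.55
tcp_pos: [561.1, 327.6, 196.4]
tcp_rot: [-3.139, -0.523, 2.089]
force: [-0.6, -0.8, -2.3]
opening: 0.312
gripper_force: 30.0
t 29.55 tcp [561.12 327.6  196.42] -> [560 330  60] shift cm [-6.58  0.06 11.95] turn deg [-0.03  0.06 -0.26] F [-0.56 -0.84 -2.26] F.axial -1.7175185016933787
27.524408791524788
```

```bash
python3 - <<'E'
from plan import *
b=np.load('pics/lay.npy').mean(2); bg=cv2.imread('pics/top0.png').mean(2)
o=bot.get_obs(); M=R.from_euler('xyz',o['tcp_rot']).as_matrix(); A0=o['tcp_pos']+8*M[:,2]
nn=M@(RG.T@n); yy=M[:,1]; print(A0,nn,yy)
for d in range(20,150,6):
    print(d,' '.join('%3d'%(lambda q:b[int(round(q[1])),int(round(q[0]))])(proj('top0.png',A0-d*nn+w*yy)) for w in range(-48,49,4)))
E
```

```text
[557.49 333.09 189.65] [ 0.5  -0.87  0.  ] [ 0.87  0.5  -0.  ]
20 124 124 127 124 123 123 125 126 101  78 105 111  98 138 127 113 123 128 131 130 128 129 128 130 132
26 124 127 127 125 125 125 125 127  99  77  88  87  93 125 113 111 121 128 129 131 128 127 130 130 130
32 110 125 122 113 127 126 125 122 122  66  69  82  92 102  86  97 123 129 129 129 129 130 128 129 128
38 117  96  96 119 129 127 126 124 122  66  81  80  94 106  93 105 125 128 127 129 130 128 128 128 128
44 112 127 128 128 127 129 128 126 121  83 115 104 102 120 120 113 126 128 126 129 129 127 129 129 127
50 106 129 128 128 126 126 130 127 112  75 108 107 105 124 137 113 126 127 128 129 126 130 128 127 128
56 122 130 131 130 127 126 128 131 112  89 110  98 107 121 131 114 123 113 109 121 128 126 127 127 128
62 130 129 129 130 131 130 112  89  73  70  74  93 103 108 105  99 105 115 110 110 125 128 127 129 129
68 128 128 130 131 130 119  92 106 104 106 115 113  95 109 122 100 104 125 126 127 128 128 125 127 127
74 129 129 130 132 131 132 132  86  55  84  93 134 135 126 120 124  86 126 129 127 126 127 126 126 125
80 129 
[... 536 characters left out ...]
 127 129 129 132 125 111 121 117 128 127 129 127 128 130 131 129 127 128 124
116 131 129 127 129 130 128 129 130 129 130 123 102 120 111 128 126 126 127 127 128 128 130 129 126 125
122 128 128 129 126 131 130 131 128 113  51  87  64  73  38  53 105 118 125 126 125 124 129 130 128 128
128 128 130 132 131 127 130 130 129 116  88  19  31  38  26  30  69 124 129 126 126 126 127 128 127 128
134 130 129 129 131 131 130 131 131 129 128 127 124 127 122 121 128 127 128 129 124 125 125 125 128 127
140 129 130 130 129 131 130 130 131 131 131 131 130 131 130 127 129 128 127 129 129 125 122 125 128 126
146 129 130 131 129 130 132 132 132 132 131 130 129 130 129 128 128 129 129 128 126 127 123 122 124 125
```

The profile is clear: the finger bar is nearly horizontal, the cap sits 66–82 mm behind the grip and the black knob at about 128 mm. It will lie stably, so lower it to the table.

```bash
python3 -m handwheel '[[[-1,0,2,0,0,0],[-2.2,0,4,0,0,0],[-3.4,0,6,0,0,0],[-4.6,0,8,0,0,0],[-5.8,0,10,0,0,0],[-6.8,0,11.8,0,0,0],[-7.6,0,13.1,0,0,0],[-8,0,13.8,0,0,0],[-8.2,0,14.2,0,0,0],[-8.3,0,14.4,0,0,0]]]' 0
python3 - <<'E'
from plan import *
o=bot.get_obs();print(o['tcp_pos'],o['tcp_rot'],o['force'],o['time_s'],o['opening'])
E
```

```text
time_s: 30.6
tcp_pos: [560.4, 330.4, 32.7]
tcp_rot: [3.141, -0.523, 2.094]
force: [0.4, -0.3, -1.8]
opening: 0.305
gripper_force: 30.0
[560.38 330.4   32.74] [ 3.14 -0.52  2.09] [ 0.37 -0.3  -1.84] 30.6 0.3053403333417743
```

```bash
python3 -m handwheel '[[[0,0,0,0,0,0],[-0.05,0,0.1,0,0,0],[-0.1,0,0.2,0,0,0],[-0.15,0,0.3,0,0,0],[-0.2,0,0.35,0,0,0],[-0.2,0,0.35,0,0,0],[-0.2,0,0.35,0,0,0]'',[-0.2,0,0.35,0,0,0],[-0.2,0,0.35,0,0,0],[-0.2,0,0.35,0,0,0]]]' 0
```

```text
time_s: 31.6
tcp_pos: [560.5, 330.2, 28.6]
tcp_rot: [3.141, -0.523, 2.094]
force: [0.9, -1.9, 2.4]
opening: 0.308
gripper_force: 30.0
```

Table contact. Open, then back off along the tool.

```bash
python3 -m handwheel '[[[0,0,0,0,0,0],[0,0,0,0,0,0],[0,0,0,0,0,0],[0,0,0,0,0,0],[0,0,0,0,0,0],[0,0,-0.5,0,0,0],[0,0,-1.5,0,0,0],[0,0,-3,0,0,0],[0,0,-5.5,0,0,0],[0,0,-9,0,0,0]]]' 6
python3 - <<'E'
from plan import *
o=bot.get_obs();print(o['tcp_pos'],o['force'])
b=bot.camera('top')['pixels'].mean(2); np.save('pics/lay2.npy',b)
A0=np.array([560.5,330.2,28.6])+8*np.array([-.25,.43,-.87]); A0[2]=17
for d in range(26,150,6):
    print(d,' '.join('%3d'%(lambda q:b[int(round(q[1])),int(round(q[0]))])(proj('top0.png',A0-d*h+w*yt)) for w in range(-44,45,4)))
E
```

```text
time_s: 32.6
tcp_pos: [582.0, 290.6, 107.3]
tcp_rot: [-3.14, -0.523, 2.094]
force: [1.0, 0.4, -0.0]
opening: 0.679
gripper_force: 0.0
[581.98 290.56 107.32] [ 1.02  0.44 -0.04]
26 127 130 125 123  91  68  99 113 107 116 116 129 128 124 124 124 126 125 127 126 126 127 129
32 126 127 127 124  99  64 112 115  92 100 101 121 123 123 125 126 126 126 127 126 125 127 127
38 126 127 128 126  91  66  88 109  96 102 112 125 125 124 125 124 125 127 125 126 126 125 127
44 124 127 127 122  74  70 112 124 107 117 118 133 129 127 124 124 126 127 126 126 126 126 127
50 125 125 128 123  93  69  93 125 110 117 121 131 127 125 126 126 129 127 127 125 126 127 126
56 125 123 121 121  75  69 101 113 107 118 126 132 127 123 127 125 126 127 127 125 127 126 127
62  73 118  83  84  74  65 115 125 109 116 118 127  88  82  76 113 123 120 128 129 126 126 126
68 125 114 105  74  89  87  92  93 105 104 106 125 102 103  96 109 117 121 127 128 129 128 126
74 126 127  95  69  55  79  92 119 138 143 134 136 117  95 121 125 125 127 127 127 129 129 125
80 126 127 121  78  56  71  94 107 100 110 123 112 108  98 125 126 1
[... 379 characters left out ...]
 127 127 127 127 128 131 130
110 122 127 126 128 128 123  77  72  99 125 124 130 130 128 127 128 128 127 128 126 127 127 129
116 127 127 127 126 127 122  75  65 110 119 123 130 129 129 128 129 128 129 128 126 127 126 128
122 127 128 123 122  82  50  60  57 112 123  75 110 130 129 129 130 128 129 129 129 126 127 126
128 127 129 125 119  93  50  29  25  34  31  25  61 112 129 130 130 129 129 129 129 127 126 127
134 128 129 128 130 123 118 121  92 116  93  95 119 120 127 131 128 129 126 129 129 127 128 126
140 127 127 127 129 128 125 129 127 130 131 129 128 129 129 128 130 128 131 127 127 127 127 127
146 127 127 128 128 130 126 126 129 127 128 130 129 128 129 128 127 132 129 129 128 129 127 126
```

The syringe lies flat with its axis shifted about 8 mm and still parallel to h; cap centre at d≈75, knob at d≈130. Work out the cap regrip.

```bash
cat >> plan.py <<'E'
z5=.5*h-.866025*k3; R5=np.array([np.cross(yt,z5),yt,z5]).T; T5=np.array([508.9,403.6,24.8])
E
python3 - <<'E'
from plan import *
go(T5-80*z5,R5)
E
```

```text
t 32.65 tcp [587.7  288.66 112.82] -> [488.9  438.24  94.08] shift cm [14.6  -1.2  10.51] turn deg [  0.47 -59.79  -0.35] F [ 1.63 -1.87  2.87] F.axial 1.5833604353098196
```

```bash
python3 -m handwheel '[[[1,-0.1,-1,0,-8,0],[2.5,-0.2,-0.5,0,-16,0],[4.5,-0.4,0.5,0,-24,0],[6.5,-0.6,2,0,-32,0],[8.5,-0.8,4,0,-40,0],[10.5,-1,6,0,-48,0],[12.5,-1.1,8,0,-56,0],[14,-1.2,9.5,0.5,-59.8,-0.4],[14.6,-1.2,10.5,0.5,-59.8,-0.4],[14.6,-1.2,10.5,0.5,-59.8,-0.4]]]' 6
python3 - <<'E'
from plan import *
go(T5,R5)
E
```

```text
time_s: 33.65
tcp_pos: [481.9, 441.3, 87.8]
tcp_rot: [-3.131, 0.519, 2.107]
force: [0.5, -0.4, -0.3]
opening: 0.685
gripper_force: 0.0
t 33.65 tcp [481.88 441.28  87.8 ] -> [508.9 403.6  24.8] shift cm [-0.89  0.48  7.76] turn deg [-0.22 -0.28  0.63] F [ 0.52 -0.43 -0.25] F.axial -0.4994592463482369
```

```bash
python3 -m handwheel '[[[-0.9,0.5,0.5,-0.2,-0.3,0.6],[-0.9,0.5,1.5,-0.2,-0.3,0.6],[-0.9,0.5,2.5,-0.2,-0.3,0.6],[-0.9,0.5,3.5,-0.2,-0.3,0.6],[-0.9,0.5,4.5,-0.2,-0.3,0.6],[-0.9,0.5,5.5,-0.2,-0.3,0.6],[-0.9,0.5,6.4,-0.2,-0.3,0.6],[-0.9,0.5,7.1,-0.2,-0.3,0.6],[-0.9,0.5,7.6,-0.2,-0.3,0.6],[-0.9,0.5,7.6,-0.2,-0.3,0.6]]]' 6
python3 - <<'E'
from plan import *
go(T5,R5)
E
```

```text
time_s: 34.65
tcp_pos: [509.5, 402.8, 26.2]
tcp_rot: [-3.141, 0.527, 2.093]
force: [-0.3, -0.5, 0.6]
opening: 0.681
gripper_force: 0.1
t 34.65 tcp [509.52 402.8   26.22] -> [508.9 403.6  24.8] shift cm [ 0.16 -0.01  0.07] turn deg [-0.07  0.17 -0.05] F [-0.33 -0.47  0.59] F.axial 0.6542540228961524
```

```bash
python3 -m handwheel '[[[0.1,0,0.05,0,0,0],[0.1,0,0.05,0,0,0],[0.1,0,0.05,0,0,0],[0.1,0,0.05,0,0,0],[0.1,0,0.05,0,0,0],[0.1,0,0.05,0,0,0],[0.1,0,0.05,0,0,0],[0.1,0,0.05,0,0,0],[0.1,0,0.05,0,0,0],[0.1,0,0.05,0,0,0]]]' 0
python3 -c "
from plan import *
print(bot.get_obs()['opening']*88.1)"
```

```text
time_s: 35.65
tcp_pos: [509.3, 403.8, 26.1]
tcp_rot: [3.141, 0.526, 2.093]
force: [-1.7, 0.0, 3.3]
opening: 0.385
gripper_force: 30.1
33.88407738242356
```

Cap gripped (34 mm). Lift it and compute the insertion pose: 20° lean, nozzle 10 mm off the jar centre on the far side, so it settles gently onto the rim.

```bash
cat >> plan.py <<'E'
R6=R5@R.from_rotvec([0,np.radians(70),0]).as_matrix(); n6=R6@(R5.T@h)
def T6(tipz): # TCP for nozzle tip at height tipz
    N=np.array([582.5,160.5,0])+10*h; 
    P_=np.array([N[0],N[1],tipz])-111*n6
    if tipz>20: P_=P_  # straight above
    return P_-9*R6[:,2]
E
python3 -m handwheel '[[[-0.5,0,-0.9,0,0,0],[-1.5,0,-2.6,0,0,0],[-2.7,0,-4.5,0,0,0],[-4,0,-7,0,4,0],[-5.3,0,-9.5,0,10,0],[-6.5,0,-12,0,17,0],[-8,0,-14.5,0,24,0],[-9,0,-16,0,31,0],[-10,0,-17.5,0,38,0],[-10,0,-17.5,0,45,0]]]' 0
python3 - <<'E'
from plan import *
print(n6,R6[:,2]); go(T6(125),R6); print(bot.get_obs()['opening']*88.1,bot.get_obs()['joint_pos'])
E
```

```text
time_s: 36.65
tcp_pos: [511.1, 404.8, 232.6]
tcp_rot: [3.132, -0.262, 2.094]
force: [0.6, -0.2, -3.0]
opening: 0.389
gripper_force: 30.1
[ 0.17 -0.3  -0.94] [-0.32  0.56 -0.77]
t 36.65 tcp [511.08 404.81 232.64] -> [571.41 179.71 236.2 ] shift cm [-21.65  -5.97  -6.23] turn deg [ 0.51 24.98  0.11] F [ 0.61 -0.22 -3.  ] F.axial -2.915422631731137
34.23077960576639 [-0.35  0.79 -0.51  1.53  0.14  0.83 -0.28]
```

```bash
python3 -m handwheel '[[[-2,-0.6,-0.6,0,2,0],[-4.5,-1.2,-1.3,0,5,0],[-7,-1.9,-2,0,8,0],[-10,-2.7,-2.9,0,11,0],[-13,-3.6,-3.8,0,14,0],[-16,-4.4,-4.7,0.3,18,0],[-18.5,-5.1,-5.4,0.4,21,0],[-20.5,-5.7,-5.9,0.5,24,0],[-21.7,-6,-6.2,0.5,25,0.1],[-21.7,-6,-6.2,0.5,25,0.1]]]' 0
python3 - <<'E'
from plan import *
go(T6(30),R6)
o=bot.get_obs(); M=R.from_euler('xyz',o['tcp_rot']).as_matrix(); nn=M@(R5.T@h); P_=o['tcp_pos']+9*M[:,2]
print('tip est',P_+111*nn)
a=cv2.imread('pics/side0.png').mean(2); b=np.mean([bot.camera('side')['pixels'].mean(2) for _ in range(2)],0)
for s in (0,10,20,30,60,100,111,116,122,130):
    q=P_+s*nn; u,v=proj('side0.png',q); print(s,np.round((u,v),1),' '.join('%3d'%b[int(round(v)),int(round(u))+i] for i in range(-12,13)))
E
```

```text
time_s: 37.65
tcp_pos: [570.7, 175.8, 230.8]
tcp_rot: [-3.129, -0.692, 2.083]
force: [0.0, -0.7, -2.6]
opening: 0.39
gripper_force: 30.1
t 37.65 tcp [570.69 175.84 230.81] -> [571.41 179.71 141.2 ] shift cm [-5.49  0.34  7.09] turn deg [-0.28  0.35 -0.52] F [ 0.01 -0.68 -2.58] F.axial -2.2725220482650568
tip est [586.07 146.79 119.81]
0 [242.8 145.1] 143 113  59  22  16  18   7  18  18  19  16  15  19  11  19  28  32  34  47  66  48  32  38  28  17
10 [244.  148.4] 102  64  29  20  13  17  13  10  18  17  12  14  21  14  21  18  24  33  33  27  20  42  64 105 134
20 [245.2 151.6] 142 145 143  97  40  18  16  14  15  23  38  32  19  12  16  26  75 133 146 145 144 142 144 142 144
30 [246.3 154.8] 130 106  81  73  84  91  79  62  30  23  12  26  60 108 112  89 103 137 142 142 142 140 141 142 143
60 [249.8 164.2] 114 112 127 141 129  89  80  91  91  78  91 113 126 107  88 115 137 139 139 139 139 138 139 140 139
100 [254.3 176.5] 138 135 104  92  85  67  68  73  74  75  79  71  73  76  76  72  73  80  86  90 109 125 132 140 140
111 [255.5 179.9]  71  70  73  74  74  75  75  78  76  78  76  72  77  76  77  76  75  77  71  69  70  65  70  74  74
116 [256.  181.4]  68  74  75  75  76  75  76  75  77  78  76  78  77  73  77  75  75  75  73  70  67  63  63  61  70
122 [256.7 183.2]  78  76  74  76  76  79  77  77  79  80  78  78  76  76  75  71  74  74  71  69  64  65  57  62  93
130 [257.5 185.5]  73  78  74  79  76  77  79  79  79  77  77  76  77  74  76  72  71  72  67  66  61  57  88 134 142
```

```bash
python3 -m handwheel '[[[-0.5,0.3,0.3,-0.3,0.3,-0.5],[-1.1,0.3,1,-0.3,0.3,-0.5],[-1.7,0.3,1.8,-0.3,0.3,-0.5],[-2.4,0.3,2.6,-0.3,0.3,-0.5],[-3.1,0.3,3.4,-0.3,0.3,-0.5],[-3.8,0.3,4.3,-0.3,0.3,-0.5],[-4.5,0.3,5.2,-0.3,0.3,-0.5],[-5.1,0.3,6,-0.3,0.3,-0.5],[-5.6,0.3,6.6,-0.3,0.3,-0.5],[-5.8,0.3,6.8,-0.3,0.3,-0.5]]]' 0
python3 - <<'E'
from plan import *
go(T6(12)+4*h,R6)
E
```

```text
time_s: 38.75
tcp_pos: [571.3, 179.5, 141.3]
tcp_rot: [3.142, -0.701, 2.099]
force: [0.7, -0.5, -1.9]
opening: 0.389
gripper_force: 30.1
t 38.75 tcp [571.31 179.51 141.28] -> [573.41 176.24 123.2 ] shift cm [-1.46  0.02  1.13] turn deg [-0.16 -0.17  0.2 ] F [ 0.67 -0.47 -1.85] F.axial -1.960362529142612
```

```bash
python3 -m handwheel '[[[-0.3,0,0,0,0,0],[-0.4,0,0.2,0,0,0],[-0.6,0,0.4,0,0,0],[-0.8,0,0.5,0,0,0],[-1,0,0.7,0,0,0],[-1.2,0,0.9,0,0,0],[-1.4,0,1.1,0,0,0],[-1.4,0,1.1,0,0,0],[-1.4,0,1.1,0,0,0],[-1.4,0,1.1,0,0,0]]]' 0
python3 - <<'E'
from plan import *
go(T6(6)+4*h,R6)
E
```

```text
time_s: 39.75
tcp_pos: [573.6, 176.7, 125.1]
tcp_rot: [3.14, -0.701, 2.1]
force: [-0.4, -0.2, -1.6]
opening: 0.387
gripper_force: 30.1
t 39.75 tcp [573.57 176.67 125.09] -> [573.41 176.24 117.2 ] shift cm [-0.53 -0.04  0.59] turn deg [-0.1  -0.15  0.25] F [-0.44 -0.23 -1.56] F.axial -1.1432208763603704
```

```bash
python3 -m handwheel '[[[-0.06,0,0.08,0,0,0],[-0.13,0,0.15,0,0,0],[-0.19,0,0.23,0,0,0],[-0.26,0,0.31,0,0,0],[-0.32,0,0.38,0,0,0],[-0.38,0,0.46,0,0,0],[-0.45,0,0.54,0,0,0],[-0.45,0,0.54,0,0,0],[-0.45,0,0.54,0,0,0],[-0.45,0,0.54,0,0,0]]]' 0
```

```text
time_s: 40.75
tcp_pos: [574.2, 177.1, 119.1]
tcp_rot: [3.138, -0.701, 2.1]
force: [1.9, -0.9, 6.6]
opening: 0.39
gripper_force: 30.2
```

Floor contact (+8 N change). Open fully, then back off slowly along the tool, away from the knob.

```bash
python3 -m handwheel '[[[0,0,0,0,0,0],[0,0,0,0,0,0],[0,0,0,0,0,0],[0,0,0,0,0,0],[0,0,0,0,0,0],[0,0,0,0,0,0],[0,0,0,0,0,0],[0,0,0,0,0,0],[0,0,0,0,0,0],[0,0,0,0,0,0]]]' 8
python3 -m handwheel '[[[0,0,-0.3,0,0,0],[0,0,-0.8,0,0,0],[0,0,-1.4,0,0,0],[0,0,-2,0,0,0],[0,0,-2.8,0,0,0],[0,0,-3.6,0,0,0],[0,0,-4.5,0,0,0],[0,0,-5.5,0,0,0],[0,0,-6.5,0,0,0],[0,0,-7.5,0,0,0]]]' 8
cat > chk.py <<'E'
from plan import *
b=bot.camera('top')['pixels'].mean(2); s=bot.camera('side')['pixels'].mean(2)
print(bot.get_obs()['time_s'])
for nm,im,r,c in(('top',b,range(170,214),range(186,240)),('side',s,range(140,196),range(226,280))):
    print(nm,c[0],'darkest');
    for v in r:
        print(v,''.join('#' if im[v,u]<35 else '+' if im[v,u]<60 else '-' if im[v,u]<85 else '.' if im[v,u]<115 else ' ' for u in c))
E
python3 chk.py
```

```text
time_s: 41.75
tcp_pos: [573.5, 176.5, 117.9]
tcp_rot: [3.14, -0.701, 2.1]
force: [0.3, 0.8, -1.1]
opening: 0.904
gripper_force: 0.0
time_s: 42.75
tcp_pos: [598.2, 134.2, 176.0]
tcp_rot: [3.14, -0.701, 2.1]
force: [0.6, -1.1, 0.1]
opening: 0.911
gripper_force: 0.0
42.85
top 186 darkest
170                   .+######+-   --..  .+###############
171                   -######+-.   .-..  .-###############
172                   -+####+-.     ---. .-+##############
173                   .+####+-. ..  .---.--++#############
174                 ..-+##++++-.--....------+#############
175               ..-+++++++++++++--..------++############
176             ..-+++++++++++++++++----.----+#+#########+
177            ..+++++++++++++++++++++-------++####+#####+
178           .-++++++++----------++++++------+#####+#####
179           .++++++++--------------+++++-----+####+#####
180          .-++++++------------------+-+--+--++#########
181         ..++++++----------------------..----+####++###
182         .++++++-------.        ..-----------++####+###
183        .-+++++------.            -----++---
[... 4391 characters left out ...]
   
184            .+--.   .-....------------------.          
185            -+-.   .......----------------+-           
186            .-.   ........----------------+-           
187            .--.---.........--------------+-           
188             .-----........---------------+-           
189            ...----........----.-------.--+-           
190            --...----.......-----.---..-----           
191            ----...-----.....--..-....----+-           
192            -----.--. .....--........-----+-           
193            --------...-.....---..--------+-           
194            ------------.-.-.-------------+-           
195            --------------------------------
```

The knob now shows above the rim in the side view at (236,167), with the rod leading down to the cap, so it is nozzle-down. Retreat clear and verify the lean.

```bash
python3 -m handwheel '[[[0,0,-2,0,0,0],[0,0,-5,0,0,0],[0,0,-9,0,0,0],[0,0,-13,0,0,0],[0,0,-17,0,0,0],[0,0,-20,0,0,0],[0,0,-22,0,0,0],[0,0,-22,0,0,0],[0,0,-22,0,0,0],[0,0,-22,0,0,0]]]' 8
python3 - <<'E'
from plan import *
o=bot.get_obs();print(o['time_s'],o['tcp_pos'],o['force'])
f=[];
for i in range(3):
    f.append((bot.camera('top')['pixels'].mean(2),bot.camera('side')['pixels'].mean(2)))
t=np.mean([x[0] for x in f],0)
def ex(th,az,e):
    th,az=np.radians(th),np.radians(az);d=np.array([np.sin(th)*np.cos(az),np.sin(th)*np.sin(az),np.cos(th)]);N=np.array([582.5-e*np.cos(az),160.5-e*np.sin(az),5.])
    return [np.round(proj(q,N+s*d),1).tolist() for q in('side0.png','top0.png') for s in(114,162)]
for th in(15,20,25,30,35):
  for az in(100,115,130): print(th,az,ex(th,az,{15:5,20:8,25:15,30:22,35:30}[th]))
for v in range(180,214): print(v,''.join('#' if t[v,u]<35 else '+' if t[v,u]<60 else '-' if t[v,u]<85 else '.' if t[v,u]<115 else ' ' for u in range(184,236)))
E
```

```text
time_s: 43.85
tcp_pos: [668.0, 13.2, 342.1]
tcp_rot: [-3.14, -0.702, 2.1]
force: [0.4, -0.7, 1.2]
opening: 0.906
gripper_force: 0.0
43.85 [667.99  13.2  342.09] [ 0.37 -0.66  1.23]
15 100 [[247.2, 176.1], [243.9, 161.1], [203.1, 192.1], [196.8, 191.5]]
15 115 [[245.7, 176.9], [241.6, 162.3], [203.7, 194.1], [197.8, 194.7]]
15 130 [[244.6, 178.0], [239.9, 163.8], [204.9, 195.9], [199.6, 197.4]]
20 100 [[245.9, 176.0], [241.8, 161.0], [201.1, 192.6], [193.5, 192.3]]
20 115 [[244.0, 177.1], [238.8, 162.6], [201.9, 195.1], [194.8, 196.3]]
20 130 [[242.7, 178.4], [236.7, 164.5], [203.4, 197.4], [197.1, 199.9]]
25 100 [[245.5, 176.8], [240.7, 161.8], [200.5, 192.8], [191.7, 192.9]]
25 115 [[243.5, 178.0], [237.3, 163.6], [201.4, 195.5], [193.2, 197.4]]
25 130 [[242.1, 179.4], [234.9, 165.7], [203.0, 197.9], [195.8, 201.4]]
30 100 [[245.2, 177.8], [239.7, 162.9], [200.1, 193.1], [190.2, 193.4]]
30 115 [[243.1, 179.1], [236.0, 164.9], [201.1, 195.9], [191.8, 198.4]]
30 130 [[241.6, 180.5], [233.3, 167.3], [202.7, 198.4], [194.7, 202.7]]
35 100 [[245.2, 179.3], [239.1, 164.6], [200.2, 193.2],
[... 1379 characters left out ...]
----.   .--.      ..+++-----.      
202               ....----...--.      .-+++------.      
203                .. ..-------.     .-+++------.       
204               .-. . ........  ...-+++-------.       
205              -----............---++--------.        
206             .----------------+++-----------.        
207             ---.--------------------------.         
208             ---.--.----------------------.          
209             ------.---------------------.           
210             .-------------------------..            
211              .------...--------------.              
212               ..--..   ....------....               
213                 ..         ......
```

The pixels match a 20–25° lean with the tip on the floor. One last numeric check that the stand, bowl and jar are unchanged, then hand in.

```bash
python3 - <<'E'
from plan import *
a=cv2.imread('pics/s6.png').mean(2); b=bot.camera('side')['pixels'].mean(2)
z=cv2.imread('pics/side0.png').mean(2)
pc=lambda p,q,s:np.round(cv2.phaseCorrelate(np.float32(p[s]),np.float32(q[s]))[0],2)
print('stand diff',np.abs(a-b)[205:260,285:330].mean(), 'shift stand',pc(a,b,np.s_[205:260,285:330]))
print('jar vs start',pc(z,b,np.s_[195:222,230:278]),'bowl',pc(z,b,np.s_[250:290,205:250]),'vial',pc(z,b,np.s_[170:210,160:190]))
b2=bot.camera('side')['pixels'].mean(2); print('moving?',np.abs(b2-b)[155:200,225:285].mean())
print(bot.close_job())
E
```

```text
stand diff 17.878653198653197 shift stand [ 0.93 -0.09]
jar vs start [-0.23  0.41] bowl [ 0.49 -0.04] vial [-0.08  0.01]
moving? 1.937530864197531
the job is handed in; nothing more can be done
None
```

I handed the job in with both sound syringes pushed home in the stand and the blocked one nozzle-down in the jar at about 20–25° of lean; on the first release it was dropped and ended knob-down in the jar, so I re-gripped and lowered it again, I viewed 11 pictures against the limit of 10, and I handed in despite a last stand comparison showing a change I didn't look into (about 0.9 px, possibly the arm's shadow).

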